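# Start the breakfast egg cooker

### The job

Cook the egg firm, working in this order: lift the egg out of its steel cup and stand it, pointed end up, in the small ring at the middle of the egg cooker's round plate, then take the steel lid from the wooden tray and set it over the egg so that it sits flat inside the plate's raised rim. Next turn the dial on the sloping front until its pointer clicks in at the mark with three dots, and let go of it, and last push the start key beside it in until it clicks and stays in. Do not drop the egg or the lid, leave the egg cup standing where it is, and do not disturb the butter bell, sugar shaker or pepper mill.

Things in the scene. Friction and masses are not known exactly. Their poses are not given: they have to be found in the camera images.
- cooker: white egg cooker, fixed, 260 (x) x 200 (y) x 80 high. Origin: centre of its underside; x runs from its sloping front to its back, z up. Rear 150: level deck 80 high, its round plate centred 55 behind the origin. Front 110: black panel sloping 27 degrees down to 24 high at the front edge; panel normal in cooker axes (-0.454, 0, 0.891), up-slope (0.891, 0, 0.454).
- cradle (a point): centre of the mouth of the egg ring on the cooker's plate (axes as the cooker): a steel ring, bore 36, outside 42, mouth 14 above the plate. The egg sinks in, origin 10.5 below this point, its widest part 17.5 above it.
- lid_seat (a point): centre of the round plate's surface, 80 above the table, where the lid's rim rests (axes as the cooker). The raised rim around it is 5 high, bore 130, outside 136: 6 play all round the lid.
- egg: brown hen's egg, 64 tall, 46 across at its widest (28 above its origin), pointed end up, 65 g. Origin: its blunt bottom end, z along its long axis to the pointed end. At the start it stands in the egg cup with its origin 10.6 below the cup's rim.
- egg_cup: stainless steel egg cup, loose, 62 tall; the rim is 42 across outside, 36 inside; thin stem, foot 52 across. Origin: centre of its underside, z up.
- lid: round steel domed lid, hollow below, 118 across, dome 82 high, with an upright black knob 28 across and 30 high on top (112 in all), 0.22 kg. Origin: centre of its lower rim, z up. At the start it stands on the tray's floor.
- lid_grip (a point): point on the axis of the lid's knob, 104 above the lid's rim and 8 below the knob's top: TCP point for a grasp from above.
- tray: low wooden tray, fixed, 200 (x) x 160 (y) x 22 high, walls 8, floor 8 thick. Origin: centre of its underside.
- dial (a joint): turn of the selector dial in rad, growing clockwise as seen by one who looks at the panel. Four clicks: 0 = pointer at one dot (far left seen from the robot), 0.65 = two dots, 1.30 = three dots, 1.95 = four dots (far right). It springs into the nearest click, with up to 0.08 N m.
- dial_grip (a point): on the dial's axis, 31 above the panel: TCP point for a grasp along the axis. z: out of the panel; x: along the grip bar to the pointer (turns with the dial). Bar 50 long, 14 thick (pinch along y), 9 to 39 above the panel, on a disc 56 across; the pointer is a low white-tipped nose at one end. 30 left of the panel's middle line; rows of white dots fan around its upper half.
- start_key (a joint): travel of the start key in m: 0 = out, 0.008 = clicked in, where it stays (stop at 0.010). It takes about 5 N to push through.
- key_top (a point): middle of the top face of the start key (moves with it), a metal block 40 (up the slope) x 28, its face 16 above the panel when out and 8 when in; 65 right of the panel's middle line as seen from the robot. Its z axis is the panel normal, x up the slope.
- butter_bell: bystander: white porcelain butter bell, 106 across, 112 tall, loose; origin at its underside.
- sugar_shaker: bystander: blue glass sugar shaker with steel top and spout, 72 across, 155 tall, loose; origin at its underside.
- pepper_mill: bystander: dark wooden pepper mill with a steel top button, 56 across, 159 tall, loose; origin at its underside.
There are look-alikes about, which are no part of the job. What is shaped like the lid but yellow is not meant.

How it is judged (in metres and radians):
On the way, in this order (a step that is already met when the one before it is completed fails the run):
1. the egg stands in the cooker's ring, pointed end up, and is let go (horizontal distance between egg and cradle below 0.007 m and z of egg in the frame of cradle between -0.0155 and -0.006 m and angle between egg's own z axis and vertical below 0.3 rad and contact force between egg and the fingers below 0.05 N), for 0.2 s.
2. the lid sits flat on the plate over the egg, inside the rim, and is let go (horizontal distance between egg and cradle below 0.007 m and z of egg in the frame of cradle between -0.0155 and -0.006 m and angle between egg's own z axis and vertical below 0.3 rad and horizontal distance between lid and lid_seat below 0.009 m and z of lid in the frame of lid_seat below 0.004 m and angle between lid's own z axis and vertical below 0.05 rad and contact force between lid and the fingers below 0.05 N), for 0.2 s.
3. the dial rests at the three-dot click and is let go (value of joint dial between 1.17 and 1.43 rad and velocity of joint dial between -0.3 and 0.3 rad/s and contact force between dial and the fingers below 0.05 N), for 0.3 s.
4. the start key is clicked in with the dial still at three dots (value of joint dial between 1.17 and 1.43 rad and velocity of joint dial between -0.3 and 0.3 rad/s and value of joint start_key above 0.006 m), for 0.2 s.
At the end, for the whole second after the job is handed in: Egg in the ring (7 mm, 17 degrees of upright); lid flat on the plate (9 mm of its centre); dial within 0.13 rad of the three-dot click; start key over 6 mm in; egg cup upright within 60 mm of its start; all at rest (all of step 4 and horizontal distance between egg and cradle below 0.007 m and z of egg in the frame of cradle between -0.0155 and -0.006 m and angle between egg's own z axis and vertical below 0.3 rad and horizontal distance between lid and lid_seat below 0.009 m and z of lid in the frame of lid_seat below 0.004 m and angle between lid's own z axis and vertical below 0.05 rad and angle between egg_cup's own z axis and vertical below 0.15 rad and distance of egg_cup from where it was at the start of the episode below 0.06 m and linear speed of each of egg, lid, egg_cup below 0.03 m/s); the robot touches nothing.
It fails at once if the butter bell is disturbed (moved over 20 mm or tipped) (distance of butter_bell from where it was at the start of the episode above 0.02 m or angle between butter_bell's own z axis and vertical above 0.25 rad).
It fails at once if the sugar shaker is disturbed (moved over 20 mm or tipped) (distance of sugar_shaker from where it was at the start of the episode above 0.02 m or angle between sugar_shaker's own z axis and vertical above 0.25 rad).
It fails at once if the pepper mill is disturbed (moved over 20 mm or tipped) (distance of pepper_mill from where it was at the start of the episode above 0.02 m or angle between pepper_mill's own z axis and vertical above 0.25 rad).
It fails at once if the egg falls free (over 0.6 m/s out of the fingers) (linear speed of egg above 0.6 m/s and contact force between egg and the fingers below 0.05 N).
It fails at once if the lid falls free (over 0.6 m/s out of the fingers) (linear speed of lid above 0.6 m/s and contact force between lid and the fingers below 0.05 N).
It also fails if it takes over 72 s, if anything falls off the work surface, if the arm or the gripper's body presses on something with over 40 N, if the wrist force passes 120 N, or if a joint passes its speed limit or range.

### The arm

A 6-joint arm with a two-finger parallel gripper is mounted at the origin on the work surface. World frame = base frame: x ahead of the robot, y to its left, z up, the work surface at z = 0. Lengths are in mm, angles in rad, forces in N, time in s.
With the tool pointing down it reaches from about 275 to 825 mm from the base axis. Payload 5.2 kg.
Tool frame: the origin (TCP) lies between the finger pads, 19 mm behind the fingertips; this is the grasp point; y points along the fingers, x is the direction in which the jaws open and shut, and the axes are right-handed (so a half turn about y gives the same grasp; the last joint's range is limited). The gripper opens to 93 mm and grips with 3 to 60 N. Pads are 15 mm wide; open, the fingers measure 128 mm over their backs; the gripper's body (75 mm by 188 mm) begins 65 mm behind the grasp point.
Start: joints at [-1.304, 0.259, 1.535, -0, 1.348, -0.203], TCP at [249.01, -490.407, 237.453] pointing down, gripper open.
Joint ranges: [-3.14, 3.14], [-0.91, 2.08], [0.19, 2.58], [-1.22, 4.36], [0.22, 2.71], [-3.12, 3.12]. Speed limits (rad/s): [2.57, 2.57, 3.14, 3.14, 3.14, 3.14].

### API

Orientations are given as a rotation vector (axis times angle).
In Python, from plant import get_obs, vision, job_done gives the robot as it stands.
- The arm moves only by the tool apply_moves, never from a script. Its argument "targets" is a list of rows, each an object with "xyz": the shift along the tool's x, y, z in cm, a list of three; "delta_rot": the turn, a rotation vector about the tool's x, y, z in degrees, a list of three; "hand": the opening, from -1 (shut) to 1 (fully open). In form: [{"xyz": [dx, dy, dz], "delta_rot": [rx, ry, rz], "hand": hand}, ...]. A call has exactly 10 rows; each row shifts and turns the commanded pose from where the row before left it, along the tool's axes as they then stand; what a row does not reach is not made up. A row lasts 1/12 s, in which the tool goes at most 41.7 mm and 7.16 degrees, less where a joint would pass 70% of its speed; a pose out of reach is approached as far as the arm can. A call is refused whole if a number of a shift passes 4.17 or a number of a turn 7.16, either way. A call with a gripper value outside its range is refused whole. The fingers move at their own pace and stop on an object; "squeeze" is the grip in N (left out, the last holds). Time passes only in rows, so rows that do not move let the fingers close, or fill a call up. It gives the time, the measured TCP pose, the force and the opening at its end, in the units of the state.
- get_obs(): the state, without advancing time (a new reading comes with each control period).
- vision.read_camera(name): name is "side" or "top" or "wrist"; returns (picture, depth): 420x560x3 uint8, blue, green, red; 420x560 float32, mm along the optical axis (not along the pixel's ray), 0 where there is no reading.
- vision.camera_info(name): a dict with "fx", "fy", "cx", "cy" (pixels), "origin" and "orientation" of the camera in the world; the wrist camera has in their place "hand_eye" (4x4, takes a point from camera to tool coordinates, whose origin is the TCP and whose axes are the tool frame's). Camera axes: x right, y up, looking along -z (the intrinsics and any distortion apply to the point x, -y, -z); pixel columns grow to the right and rows downward; lengths in mm; the calibration is good to about 2 mm. A picture is of the moment at which its call begins: read the wrist's pose just before it. camera_info takes no time and is no camera call.
- job_done(): hands the job in, once; it reports no verdict.
The state is a dict: "clock": time; "joint_positions": joint angles; "dq": joint speeds; "joint_torque": joint torques, N m; "position": TCP position; "tool_rot": TCP orientation; "force": force on the tool from outside, world axes, zero at the start; "wrist_torque": the same for the moment, N m; "finger_gap": finger opening in mm.
Only numpy, scipy, OpenCV 4.12 (cv2) and the standard library are available. Lean on these libraries where they do the work, as an engineer would, in place of code of your own. Each camera call takes 0.05 s, during which the arm holds its last target.

## Working session

There is one attempt and no reset: what is moved stays moved. The work goes in short steps, Python scripts to look and compute and a tool call to move; the robot and the scene stay as the last step left them, time stands still between calls to the robot, and variables do not carry over. Pictures are saved under pics/ and viewed, and the job is handed in when it is done.

Besides the shell and the picture viewer there is one more tool, called after "Call:" as name(argument=value, ...), one argument or row to a line, values as JSON. apply_moves: Moves the arm, as the interface text tells. Its arguments: {"type":"object","properties":{"targets":{"type":"array"},"squeeze":{"type":"number"}},"required":["targets"]}

```bash
ls; mkdir -p pics; python3 - <<'E'
from plant import get_obs, vision
import cv2, numpy as np
print(get_obs())
for n in ["side","top","wrist"]:
    p,d=vision.read_camera(n); cv2.imwrite(f"pics/{n}0.png",p); np.save(f"pics/{n}0.npy",d)
    print(n,vision.camera_info(n))
E
```

```text
pics
{'clock': 0.0, 'joint_positions': array([-1.30377560e+00,  2.59308409e-01,  1.53607175e+00,  2.23794436e-05,
        1.34802953e+00, -2.02807672e-01]), 'dq': array([ 0.00046301, -0.0008109 ,  0.00044692,  0.00022724,  0.00063598,
        0.00075311]), 'joint_torque': array([ 2.69884687e-03, -4.37303996e+01, -2.84001106e+01,  7.21529871e-02,
        4.11075039e-02, -1.36786180e-04]), 'position': array([ 248.8874675 , -489.88155431,  236.64086693]), 'tool_rot': array([-1.39427596,  0.85747655, -0.85533106]), 'force': array([-0.4516956 , -0.54136773,  0.20566836]), 'wrist_torque': array([-0.02322028, -0.01945284,  0.05463574]), 'finger_gap': 92.99545686992933}
side {'fx': 414.60989809385967, 'fy': 414.60989809385967, 'cx': 280.59974241254304, 'cy': 214.704801681376, 'origin': array([217.74934209, 752.7892546 , 790.92600844]), 'orientation': array([ 0.25865266, -1.17106656, -2.49078257])}
top {'fx': 445.580622387088, 'fy': 445.580622387088, 'cx': 282.0337213159754, 'cy': 207.14973613044805, 'origin': array([ 452.72689571,   38.25927327, 1256.61671557]), 'orientation': array([ 0.03730627, -0.05923094, -1.5869173 ])}
wrist {'fx': 347.82636153570536, 'fy': 347.82636153570536, 'cx': 275.0997144849689, 'cy': 200.94959179458385, 'hand_eye': array([[ 9.99999739e-01, -6.99323437e-04, -1.81407867e-04,
         6.77052248e-01],
       [-1.02561512e-06,  2.49719806e-01, -9.68318139e-01,
        -1.47439079e+02],
       [ 7.22468707e-04,  9.68317886e-01,  2.49719741e-01,
         6.84224985e+01],
       [ 0.00000000e+00,  0.00000000e+00,  0.00000000e+00,
         1.00000000e+00]])}
```

View pics/top0.png

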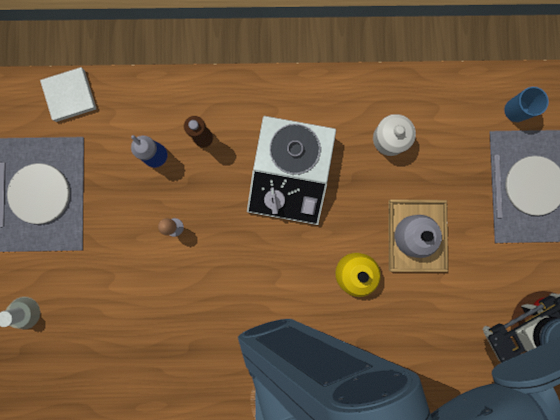

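View pics/side0.png

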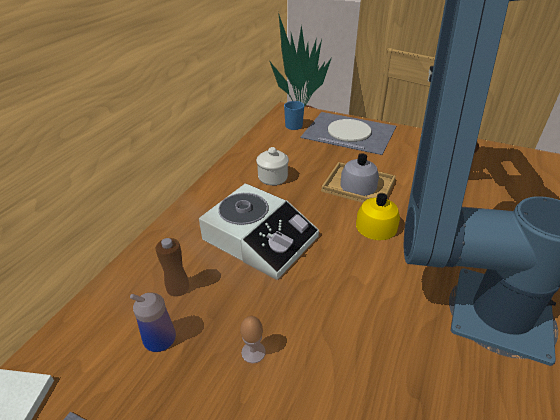

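View pics/wrist0.png

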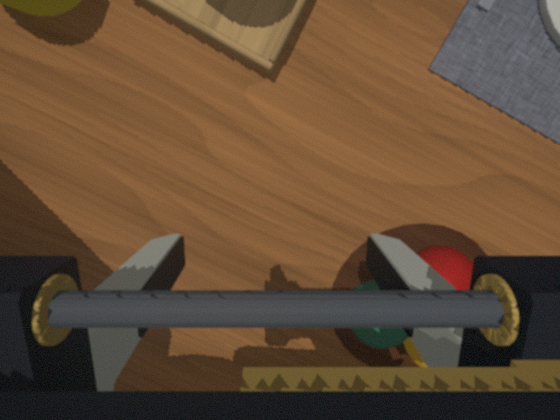

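```bash
cat > h.py <<'E'
import numpy as np, cv2
from scipy.spatial.transform import Rotation as R
from plant import get_obs, vision
def cam(n, obs=None):
    i=vision.camera_info(n)
    if n=="wrist":
        T=np.eye(4); T[:3,:3]=R.from_rotvec(obs["tool_rot"]).as_matrix(); T[:3,3]=obs["position"]
        T=T@i["hand_eye"]
    else:
        T=np.eye(4); T[:3,:3]=R.from_rotvec(i["orientation"]).as_matrix(); T[:3,3]=i["origin"]
    return i,T
def cloud(i,T,d):
    v,u=np.mgrid[:d.shape[0],:d.shape[1]]
    P=np.stack([(u-i["cx"])/i["fx"]*d,-(v-i["cy"])/i["fy"]*d,-d],-1)
    W=P@T[:3,:3].T+T[:3,3]; W[d<=0]=np.nan
    return W
def ray(i,T,u,v,z):
    r=T[:3,:3]@np.array([(u-i["cx"])/i["fx"],-(v-i["cy"])/i["fy"],-1.]); o=T[:3,3]
    return o+r*(z-o[2])/r[2]
def proj(i,T,p):
    q=(np.asarray(p)-T[:3,3])@T[:3,:3]; s=-q[...,2]
    return np.stack([i["cx"]+i["fx"]*q[...,0]/s, i["cy"]-i["fy"]*q[...,1]/s],-1)
def snap(n,name):
    o=get_obs(); p,d=vision.read_camera(n); i,T=cam(n,o)
    cv2.imwrite(f"pics/{name}.png",p); np.save(f"pics/{name}.npy",d)
    return p,d,i,T,o
E
python3 - <<'E'
from h import *
np.set_printoptions(precision=1,suppress=True)
for n in ["top","side"]:
    i,T=cam(n); d=np.load(f"pics/{n}0.npy"); W=cloud(i,T,d); p=cv2.imread(f"pics/{n}0.png")
    np.save(f"pics/{n}W.npy",W)
    print(n)
    pts={"top":dict(table=(220,300),deck=(275,165),ring=(295,149),egg=(168,226),knob=(428,236),ykn=(363,277),dial=(274,200),key=(309,205),butter=(400,132),pep=(193,124),sug=(143,142),traywall=(392,236)),
         "side":dict(table=(330,300),deck=(230,230),egg=(252,325),knob=(362,158),dial=(278,242),key=(299,224))}[n]
    for k,(u,v) in pts.items(): print(k,W[v,u])
a=cv2.imread("pics/top0.png"); 
c=cv2.resize(a[100:240,140:460],None,fx=2.5,fy=2.5,interpolation=cv2.INTER_CUBIC); cv2.imwrite("pics/topc.png",c)
a=cv2.imread("pics/side0.png"); 
c=cv2.resize(a[180:280,190:330],None,fx=5,fy=5,interpolation=cv2.INTER_CUBIC); cv2.imwrite("pics/sidec.png",c)
E
```

```text
top
table [272.9 197.8  -4.4]
deck [638.4  38.   74.2]
ring [679.2 -15.9  82.7]
egg [479.3 314.4 111.4]
knob [ 442.4 -349.9  120.7]
ykn [ 340.3 -182.8  108.4]
dial [543.4  42.2  90.1]
key [530.5 -51.6  62.7]
butter [ 714.9 -290.3  109.5]
pep [730.7 240.3 160.3]
sug [692.7 371.7 134.7]
traywall [ 443.2 -283.6   20.9]
side
table [374.  126.6   0.3]
deck [667.4  78.6  80.7]
egg [470.7 334.5 112.3]
knob [ 438.4 -338.   116.9]
dial [545.3  48.7  58.7]
key [522.7 -38.6  58.5]
```

View pics/topc.png

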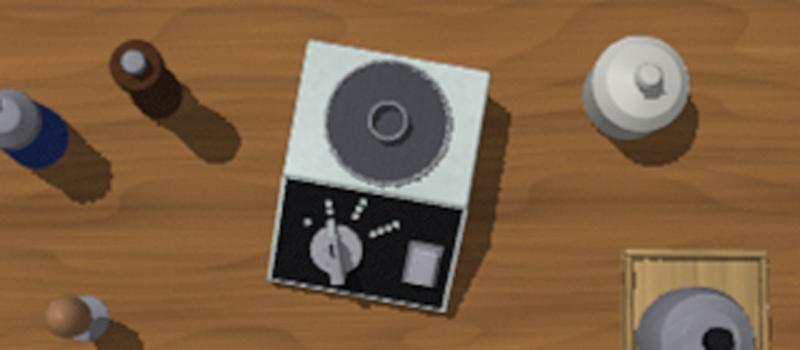

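View pics/sidec.png

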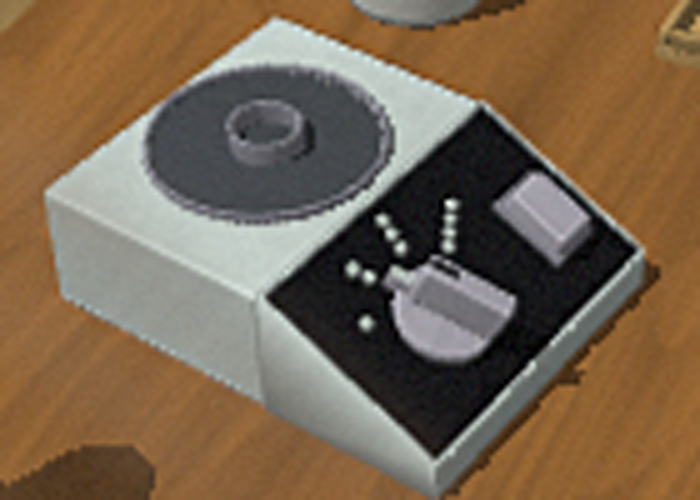

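```bash
python3 - <<'E'
from h import *
np.set_printoptions(precision=1,suppress=True)
res={}
for n in ["top","side"]:
    i,T=cam(n); p=cv2.imread(f"pics/{n}0.png"); W=np.load(f"pics/{n}W.npy")
    hsv=cv2.cvtColor(p,cv2.COLOR_BGR2HSV)
    # plate: gray dark, z ~80
    b=p.astype(int); g=b.mean(2); sat=b.max(2)-b.min(2)
    m=((g>40)&(g<120)&(sat<30)).astype(np.uint8)
    x0,y0,x1,y1={"top":(250,112,340,185),"side":(200,185,275,232)}[n]
    mm=np.zeros_like(m); mm[y0:y1,x0:x1]=m[y0:y1,x0:x1]
    cs,_=cv2.findContours(mm,cv2.RETR_EXTERNAL,cv2.CHAIN_APPROX_NONE)
    c=max(cs,key=cv2.contourArea); h=cv2.convexHull(c)
    e=cv2.fitEllipse(h); print(n,"plate",e, [ray(i,T,*e[0],z) for z in (80,85)])
    # circle fit in world
    Q=np.array([ray(i,T,u,v,83) for u,v in h[:,0]]); A=np.c_[2*Q[:,:2],np.ones(len(Q))]
    s=np.linalg.lstsq(A,(Q[:,:2]**2).sum(1),rcond=None)[0]; print(" circ",s[:2],np.sqrt(s[2]+s[:2]@s[:2]))
    # white deck polygon
    m=((g>150)&(sat<40)).astype(np.uint8)
    # egg: 
    x0,y0,x1,y1={"top":(150,212,200,245),"side":(235,310,275,370)}[n]
    sub=p[y0:y1,x0:x1]
    cv2.imwrite(f"pics/egg_{n}.png",cv2.resize(sub,None,fx=10,fy=8 if n=="side" else 10,interpolation=cv2.INTER_NEAREST))
i,T=cam("top")
for u,v in [(309,41),(489,72),(285,178),(466,208)]:
    print(ray(i,T,140+u/2.5,100+v/2.5,80))
for u,v in [(268,280),(445,311)]:
    print(ray(i,T,140+u/2.5,100+v/2.5,24))
E
```

```text
top plate ((294.5660705566406, 148.7022705078125), (47.87015914916992, 49.39372253417969), 150.0568389892578) [array([680.5, -14.9,  80. ]), array([679.6, -14.6,  85. ])]
 circ [680.3 -14.7] 64.95353561746444
side plate ((243.2363739013672, 208.55218505859375), (30.949247360229492, 49.50010299682617), 86.74800872802734) [array([678.3, -14.1,  80. ]), array([675. ,  -8.7,  85. ])]
 circ [677.7 -13.7] 67.80105902332554
[769.1  66.4  80. ]
[ 732.8 -125.9   80. ]
[621.7  94.1  80. ]
[586.7 -97.8  80. ]
[516.4 117.1  24. ]
[478.8 -78.3  24. ]
```

View pics/egg_top.png

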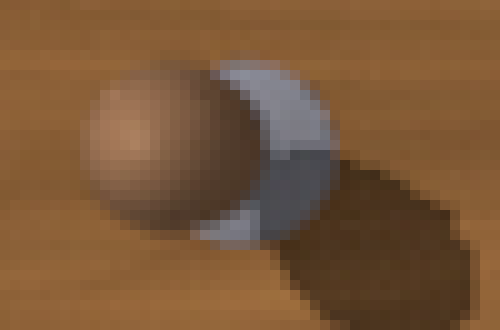

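View pics/egg_side.png

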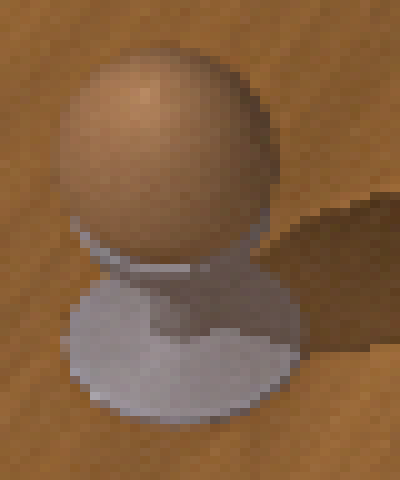

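```bash
python3 - <<'E'
from h import *
np.set_printoptions(precision=3,suppress=True)
o=get_obs(); print(R.from_rotvec(o["tool_rot"]).as_matrix())
for n in ["top","side"]:
    i,T=cam(n); p=cv2.imread(f"pics/{n}0.png"); W=np.load(f"pics/{n}W.npy")
    hsv=cv2.cvtColor(p,cv2.COLOR_BGR2HSV)
    x0,y0,x1,y1={"top":(150,212,200,245),"side":(235,310,275,370)}[n]
    z=W[y0:y1,x0:x1,2]; m=(z>(66 if n=="top" else 66)); P=W[y0:y1,x0:x1][m]
    print(n,m.sum(),P.max(0),P.min(0),np.median(P,0))
    v,u=np.nonzero(m); print("c px",(u.min()+u.max())/2+x0,(v.min()+v.max())/2+y0, ray(i,T,(u.min()+u.max())/2+x0,(v.min()+v.max())/2+y0,82))
    # sphere-ish fit: center at xy minimizing radius profile
    from scipy.optimize import least_squares
    zs=[0,5,12,20,28,36,44,52,58,62,64]
    f=lambda q: (np.linalg.norm((P-np.array([q[0],q[1],q[2]]))/[23,23,33],axis=1)-1)*23
    s=least_squares(f,[480,320,82],loss="soft_l1"); print(s.x,np.sqrt(np.mean(f(s.x)**2)))
    # lid dome: non yellow
    x0,y0,x1,y1={"top":(385,195,452,275),"side":(335,145,390,195)}[n]
    Q=W[y0:y1,x0:x1]; hz=Q[...,2]; m=hz>100; k=Q[m]
    # knob dark
    g=p[y0:y1,x0:x1].max(2); mk=(g<40)&(hz>85); v,u=np.nonzero(mk)
    print("knob px",u.mean()+x0,v.mean()+y0,len(u),np.nanmean(Q[mk],0),np.nanmax(Q[mk],0),np.nanmin(Q[mk],0), ray(i,T,u.mean()+x0,v.mean()+y0,113))
E
```

```text
[[ 0.453 -0.     0.892]
 [-0.892  0.001  0.453]
 [-0.001 -1.     0.   ]]
top 248 [498.147 341.809 117.041] [456.384 301.069  71.888] [477.038 317.516 103.023]
c px 167.5 227.0 [477.403 322.822  82.   ]
[478.458 324.099  80.141] 1.0928415811210863
knob px 426.7340425531915 235.81914893617022 94 [ 442.894 -348.082  116.413] [ 455.279 -338.181  123.777] [ 432.124 -361.764   93.704] [ 442.862 -349.264  113.   ]
side 478 [498.468 348.488 119.031] [455.62  309.205  68.679] [472.779 336.018  99.921]
c px 251.0 329.0 [479.529 325.127  82.   ]
[479.599 324.683  82.154] 0.9298191433548894
knob px 363.24719101123594 161.30337078651687 89 [ 432.587 -332.229  110.721] [ 452.696 -181.516  122.056] [ 335.176 -360.279   89.059] [ 431.112 -327.419  113.   ]
```

Call:
apply_moves(
  targets=[
    {"xyz":[0,0,0],"delta_rot":[0,-7.1,0],"hand":1},
    {"xyz":[0,0,0],"delta_rot":[0,-7.1,0],"hand":1},
    {"xyz":[0,0,0],"delta_rot":[0,-7.1,0],"hand":1},
    {"xyz":[0,0,0],"delta_rot":[0,-7.1,0],"hand":1},
    {"xyz":[0,0,0],"delta_rot":[0,-7.1,0],"hand":1},
    {"xyz":[0,0,0],"delta_rot":[0,-7.1,0],"hand":1},
    {"xyz":[0,0,0],"delta_rot":[0,-7.1,0],"hand":1},
    {"xyz":[0,0,0],"delta_rot":[0,-7.1,0],"hand":1},
    {"xyz":[0,0,0],"delta_rot":[0,-7.1,0],"hand":1},
    {"xyz":[0,0,0],"delta_rot":[0,-7.1,0],"hand":1},
  ],
)

```text
clock: 0.98
position: [248.9, -490.2, 237.1]
tool_rot: [-1.567, -0.113, 0.113]
force: [-0.9, -0.3, 0.6]
finger_gap: 93.1
```

Call:
apply_moves(
  targets=[
    {"xyz":[0,0,0],"delta_rot":[0,-7.1,0],"hand":1},
    {"xyz":[0,0,0],"delta_rot":[0,-7.1,0],"hand":1},
    {"xyz":[0,0,0],"delta_rot":[0,-7.1,0],"hand":1},
    {"xyz":[0,0,0],"delta_rot":[0,-7.1,0],"hand":1},
    {"xyz":[0,0,0],"delta_rot":[0,-7.1,0],"hand":1},
    {"xyz":[0,0,0],"delta_rot":[0,-7.1,0],"hand":1},
    {"xyz":[0,0,0],"delta_rot":[0,-7.1,0],"hand":1},
    {"xyz":[0,0,0],"delta_rot":[0,-7.1,0],"hand":1},
    {"xyz":[0,0,0],"delta_rot":[0,-7.1,0],"hand":1},
    {"xyz":[0,0,0],"delta_rot":[0,-7.1,0],"hand":1},
  ],
)

```text
clock: 1.82
position: [248.9, -490.2, 237.1]
tool_rot: [-1.291, -1.07, 1.07]
force: [-0.6, 0.1, 1.2]
finger_gap: 93.1
```

Call:
apply_moves(
  targets=[
    {"xyz":[0,0,0],"delta_rot":[0,-7.1,0],"hand":1},
    {"xyz":[0,0,0],"delta_rot":[0,-4.0,0],"hand":1},
    {"xyz":[0,0,0],"delta_rot":[0,0,0],"hand":1},
    {"xyz":[0,0,0],"delta_rot":[0,0,0],"hand":1},
    {"xyz":[0,0,0],"delta_rot":[0,0,0],"hand":1},
    {"xyz":[0,0,0],"delta_rot":[0,0,0],"hand":1},
    {"xyz":[0,0,0],"delta_rot":[0,0,0],"hand":1},
    {"xyz":[0,0,0],"delta_rot":[0,0,0],"hand":1},
    {"xyz":[0,0,0],"delta_rot":[0,0,0],"hand":1},
    {"xyz":[0,0,0],"delta_rot":[0,0,0],"hand":1},
  ],
)

```text
clock: 2.65
position: [249.0, -490.4, 237.5]
tool_rot: [-1.209, -1.209, 1.209]
force: [-0.3, -0.8, -0.4]
finger_gap: 92.8
```

```bash
cat > st.py <<'E'
from h import *
np.set_printoptions(precision=3,suppress=True)
o=get_obs(); print(o["clock"],o["position"],o["force"],o["finger_gap"]); print(R.from_rotvec(o["tool_rot"]).as_matrix()); print(np.degrees(o["joint_positions"]))
E
python3 st.py
```

```text
2.65 [ 249.012 -490.42   237.454] [-0.299 -0.801 -0.378] 92.84852117169022
[[-0.  0. -1.]
 [ 1. -0. -0.]
 [-0. -1. -0.]]
[ -74.703   14.817   87.949    0.      77.233 -164.704]
```

Call:
apply_moves(
  targets=[
    {"xyz":[3.9,0,-1.15],"delta_rot":[0,0,0],"hand":1},
    {"xyz":[3.9,0,-1.15],"delta_rot":[0,0,0],"hand":1},
    {"xyz":[3.9,0,-1.15],"delta_rot":[0,0,0],"hand":1},
    {"xyz":[3.9,0,-1.15],"delta_rot":[0,0,0],"hand":1},
    {"xyz":[3.9,0,-1.15],"delta_rot":[0,0,0],"hand":1},
    {"xyz":[3.9,0,-1.15],"delta_rot":[0,0,0],"hand":1},
    {"xyz":[3.9,0,-1.15],"delta_rot":[0,0,0],"hand":1},
    {"xyz":[3.9,0,-1.15],"delta_rot":[0,0,0],"hand":1},
    {"xyz":[3.9,0,-1.15],"delta_rot":[0,0,0],"hand":1},
    {"xyz":[3.9,0,-1.15],"delta_rot":[0,0,0],"hand":1},
  ],
)

```text
clock: 3.48
position: [363.9, -98.5, 237.8]
tool_rot: [-1.211, -1.209, 1.209]
force: [0.7, -0.7, -0.8]
finger_gap: 93.3
```

Call:
apply_moves(
  targets=[
    {"xyz":[3.9,0,-1.15],"delta_rot":[0,0,0],"hand":1},
    {"xyz":[3.9,0,-1.15],"delta_rot":[0,0,0],"hand":1},
    {"xyz":[3.9,0,-1.15],"delta_rot":[0,0,0],"hand":1},
    {"xyz":[3.9,0,-1.15],"delta_rot":[0,0,0],"hand":1},
    {"xyz":[3.9,0,-1.15],"delta_rot":[0,0,0],"hand":1},
    {"xyz":[3.9,0,-1.15],"delta_rot":[0,0,0],"hand":1},
    {"xyz":[3.9,0,-1.15],"delta_rot":[0,0,0],"hand":1},
    {"xyz":[3.9,0,-1.15],"delta_rot":[0,0,0],"hand":1},
    {"xyz":[3.9,0,-1.15],"delta_rot":[0,0,0],"hand":1},
    {"xyz":[3.9,0,-1.15],"delta_rot":[0,0,0],"hand":1},
  ],
)

```text
clock: 4.32
position: [478.9, 292.0, 237.5]
tool_rot: [-1.209, -1.21, 1.21]
force: [1.1, 0.0, 0.5]
finger_gap: 93.0
```

Call:
apply_moves(
  targets=[
    {"xyz":[3.4,0,0],"delta_rot":[0,0,0],"hand":1},
    {"xyz":[0,0,0],"delta_rot":[0,0,0],"hand":1},
    {"xyz":[0,0,0],"delta_rot":[0,0,0],"hand":1},
    {"xyz":[0,0,0],"delta_rot":[0,0,0],"hand":1},
    {"xyz":[0,0,0],"delta_rot":[0,0,0],"hand":1},
    {"xyz":[0,0,0],"delta_rot":[0,0,0],"hand":1},
    {"xyz":[0,0,0],"delta_rot":[0,0,0],"hand":1},
    {"xyz":[0,0,0],"delta_rot":[0,0,0],"hand":1},
    {"xyz":[0,0,0],"delta_rot":[0,0,0],"hand":1},
    {"xyz":[0,0,0],"delta_rot":[0,0,0],"hand":1},
  ],
)

```text
clock: 5.15
position: [478.9, 323.3, 237.6]
tool_rot: [-1.209, -1.209, 1.209]
force: [0.3, -0.5, 0.2]
finger_gap: 92.9
```

```bash
python3 st.py; python3 - <<'E'
from h import *
from scipy.optimize import least_squares
np.set_printoptions(precision=2,suppress=True)
p,d,i,T,o=snap("wrist","w1"); W=cloud(i,T,d)
hsv=cv2.cvtColor(p,cv2.COLOR_BGR2HSV)
m=(W[...,2]>66)&(W[...,2]<125)&(np.hypot(W[...,0]-479,W[...,1]-324)<35)
P=W[m]; print(len(P),P.max(0),P.min(0))
f=lambda q:(np.linalg.norm((P-q)/[23,23,33],axis=1)-1)*23
s=least_squares(f,[479,324,82],loss="soft_l1");print(s.x)
v,u=np.nonzero(m);c=((u.min()+u.max())/2,(v.min()+v.max())/2);print(c,ray(i,T,*c,85))
print("table",np.nanmedian(W[20:60,20:200,2]))
E
```

```text
5.15 [478.919 323.264 237.637] [ 0.269 -0.503  0.247] 92.92415044440008
[[ 0.  0. -1.]
 [ 1.  0.  0.]
 [ 0. -1. -0.]]
[ 22.963  17.659  84.029  -0.     78.296 -67.014]
2082 [499.27 345.46 117.03] [456.26 301.07  73.89]
[479.58 323.66  81.85]
(np.float64(276.0), np.float64(191.0)) [478.19 323.3   85.  ]
table 0.087106795129273
```

View pics/w1.png

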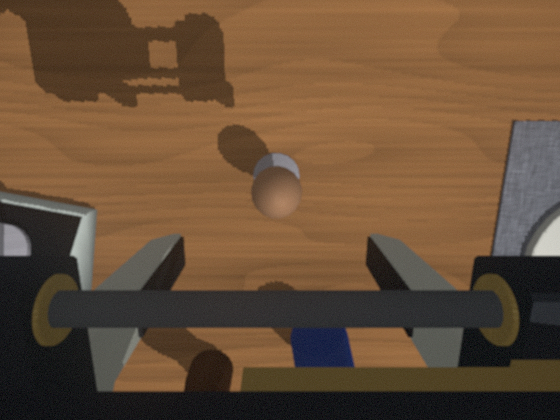

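Call:
apply_moves(
  targets=[
    {"xyz":[0,3,0],"delta_rot":[0,0,0],"hand":1},
    {"xyz":[0,3,0],"delta_rot":[0,0,0],"hand":1},
    {"xyz":[0,3,0],"delta_rot":[0,0,0],"hand":1},
    {"xyz":[0,2,0],"delta_rot":[0,0,0],"hand":1},
    {"xyz":[0.03,2,0],"delta_rot":[0,0,0],"hand":1},
    {"xyz":[0,1.4,-0.03],"delta_rot":[0,0,0],"hand":1},
    {"xyz":[0,1.2,0],"delta_rot":[0,0,0],"hand":1},
    {"xyz":[0,0,0],"delta_rot":[0,0,0],"hand":0.5},
    {"xyz":[0,0,0],"delta_rot":[0,0,0],"hand":0.4},
    {"xyz":[0,0,0],"delta_rot":[0,0,0],"hand":0.2},
  ],
  squeeze=10,
)

```text
clock: 6.03
position: [479.6, 324.2, 82.2]
tool_rot: [-1.209, -1.21, 1.209]
force: [-0.0, 0.0, 0.1]
finger_gap: 77.7
```

Call:
apply_moves(
  targets=[
    {"xyz":[0,0,0],"delta_rot":[0,0,0],"hand":0.1},
    {"xyz":[0,0,0],"delta_rot":[0,0,0],"hand":0},
    {"xyz":[0,0,0],"delta_rot":[0,0,0],"hand":-0.1},
    {"xyz":[0,0,0],"delta_rot":[0,0,0],"hand":-0.2},
    {"xyz":[0,0,0],"delta_rot":[0,0,0],"hand":-0.3},
    {"xyz":[0,0,0],"delta_rot":[0,0,0],"hand":-0.5},
    {"xyz":[0,0,0],"delta_rot":[0,0,0],"hand":-0.5},
    {"xyz":[0,0,0],"delta_rot":[0,0,0],"hand":-0.5},
    {"xyz":[0,0,0],"delta_rot":[0,0,0],"hand":-0.5},
    {"xyz":[0,0,0],"delta_rot":[0,0,0],"hand":-0.5},
  ],
)

```text
clock: 6.87
position: [479.3, 324.1, 81.7]
tool_rot: [-1.209, -1.21, 1.209]
force: [-0.2, 0.2, 3.5]
finger_gap: 44.9
```

```bash
python3 st.py; python3 - <<'E'
from h import *
p,d,i,T,o=snap("wrist","w2")
E
```

```text
6.8667 [479.263 324.076  81.722] [-0.167  0.226  3.498] 44.915361256780784
[[-0.  0. -1.]
 [ 1.  0. -0.]
 [ 0. -1. -0.]]
[ 23.023  26.03   95.168   0.004  58.77  -66.996]
```

View pics/w2.png

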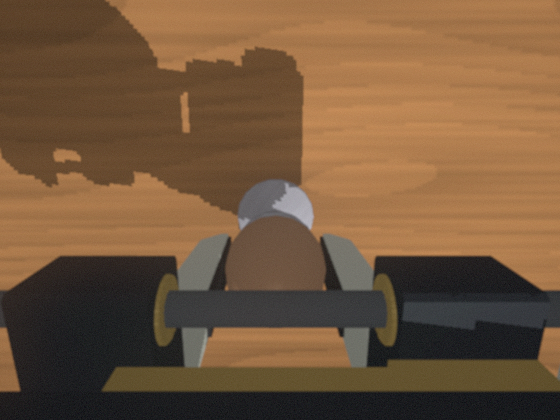

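Call:
apply_moves(
  targets=[
    {"xyz":[0,0,0],"delta_rot":[0,0,0],"hand":-0.5},
    {"xyz":[0,-0.1,0],"delta_rot":[0,0,0],"hand":-0.5},
    {"xyz":[0,-0.2,0],"delta_rot":[0,0,0],"hand":-0.5},
    {"xyz":[0,-0.3,0],"delta_rot":[0,0,0],"hand":-0.5},
    {"xyz":[0,-0.4,0],"delta_rot":[0,0,0],"hand":-0.5},
    {"xyz":[0,-0.5,0],"delta_rot":[0,0,0],"hand":-0.5},
    {"xyz":[0,-0.5,0],"delta_rot":[0,0,0],"hand":-0.5},
    {"xyz":[0,0,0],"delta_rot":[0,0,0],"hand":-0.5},
    {"xyz":[0,0,0],"delta_rot":[0,0,0],"hand":-0.5},
    {"xyz":[0,0,0],"delta_rot":[0,0,0],"hand":-0.5},
  ],
  squeeze=15,
)

```text
clock: 7.75
position: [479.0, 323.9, 101.5]
tool_rot: [-1.209, -1.21, 1.209]
force: [-0.6, 0.1, -1.1]
finger_gap: 44.4
```

```bash
python3 st.py; python3 - <<'E'
from h import *
p,d,i,T,o=snap("wrist","w3")
p,d,i,T,o=snap("side","s3"); cv2.imwrite("pics/s3c.png",cv2.resize(p[270:390,190:330],None,fx=5,fy=5,interpolation=cv2.INTER_CUBIC))
E
```

```text
7.75 [479.017 323.932 101.519] [-0.572  0.096 -1.148] 44.44982308082912
[[-0.  0. -1.]
 [ 1.  0. -0.]
 [ 0. -1. -0.]]
[ 23.023  24.68   94.083  -0.002  61.232 -66.995]
```

View pics/w3.png

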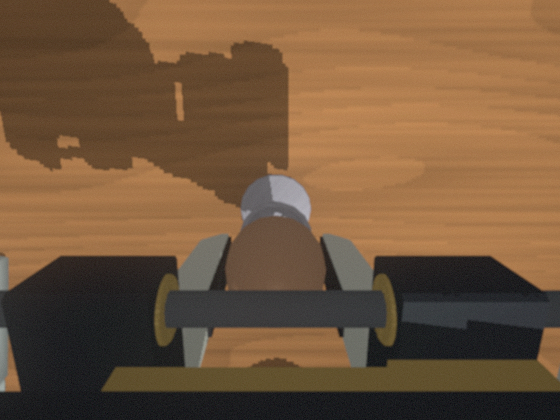

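View pics/s3c.png

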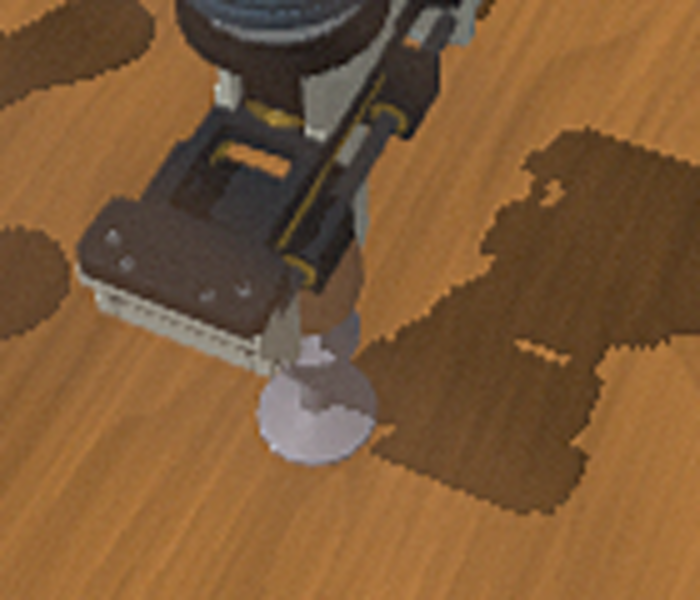

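Call:
apply_moves(
  targets=[
    {"xyz":[0,-2,0],"delta_rot":[0,0,0],"hand":-0.5},
    {"xyz":[0,-3.5,0],"delta_rot":[0,0,0],"hand":-0.5},
    {"xyz":[0,-3.5,0],"delta_rot":[0,0,0],"hand":-0.5},
    {"xyz":[0,-3,0],"delta_rot":[0,0,0],"hand":-0.5},
    {"xyz":[0,-2,0],"delta_rot":[0,0,0],"hand":-0.5},
    {"xyz":[-1.5,0,-1],"delta_rot":[0,0,0],"hand":-0.5},
    {"xyz":[-2.5,0,-1.5],"delta_rot":[0,0,0],"hand":-0.5},
    {"xyz":[-3,0,-2],"delta_rot":[0,0,0],"hand":-0.5},
    {"xyz":[-3,0,-2],"delta_rot":[0,0,0],"hand":-0.5},
    {"xyz":[-3,0,-2],"delta_rot":[0,0,0],"hand":-0.5},
  ],
)

```text
clock: 8.68
position: [564.5, 192.9, 241.3]
tool_rot: [-1.208, -1.21, 1.21]
force: [0.9, -0.1, -0.7]
finger_gap: 44.8
```

Call:
apply_moves(
  targets=[
    {"xyz":[-3,0,-2],"delta_rot":[0,0,0],"hand":-0.5},
    {"xyz":[-3,0,-2],"delta_rot":[0,0,0],"hand":-0.5},
    {"xyz":[-3,0,-2],"delta_rot":[0,0,0],"hand":-0.5},
    {"xyz":[-3,0,-2],"delta_rot":[0,0,0],"hand":-0.5},
    {"xyz":[-3,0,-2],"delta_rot":[0,0,0],"hand":-0.5},
    {"xyz":[-3,0,-2],"delta_rot":[0,0,0],"hand":-0.5},
    {"xyz":[-2,0,-1.2],"delta_rot":[0,0,0],"hand":-0.5},
    {"xyz":[-0.8,0,-0.4],"delta_rot":[0,0,0],"hand":-0.5},
    {"xyz":[0,0,0],"delta_rot":[0,0,0],"hand":-0.5},
    {"xyz":[0,0,0],"delta_rot":[0,0,0],"hand":-0.5},
  ],
)

```text
clock: 9.52
position: [699.6, -13.5, 240.8]
tool_rot: [-1.207, -1.208, 1.209]
force: [-0.7, 1.7, -0.8]
finger_gap: 45.0
```

```bash
python3 st.py; python3 - <<'E'
from h import *
p,d,i,T,o=snap("wrist","w4")
E
```

```text
9.5167 [699.627 -13.535 240.78 ] [-0.716  1.696 -0.79 ] 44.96581612668533
[[ 0.    -0.002 -1.   ]
 [ 1.     0.001  0.   ]
 [ 0.001 -1.     0.002]]
[ -10.238   30.539   63.92     0.039   85.637 -100.228]
```

View pics/w4.png

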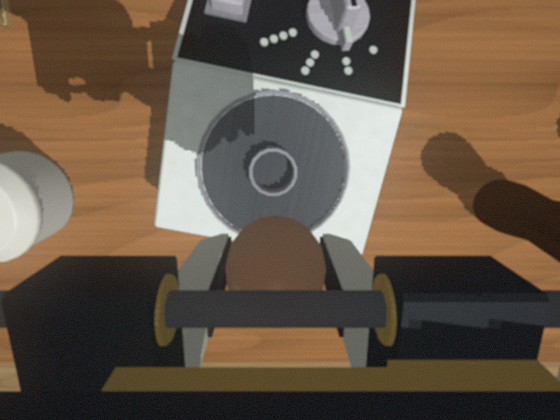

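```bash
python3 - <<'E'
from h import *
np.set_printoptions(precision=2,suppress=True)
import pickle
o=get_obs(); i,T=cam("wrist",o); p=cv2.imread("pics/w4.png"); d=np.load("pics/w4.npy"); W=cloud(i,T,d)
print("deck",np.nanmedian(W[190:215,170:190,2]),"plate",np.nanmedian(W[120:135,260:285,2]))
m=((W[...,2]>89)&(W[...,2]<99)).astype(np.uint8); m[:, :220]=0; m[:,330:]=0; m[:130]=0;m[212:]=0
v,u=np.nonzero(m); print(len(u),u.min(),u.max(),v.min(),v.max(),W[m>0].mean(0))
g=cv2.cvtColor(p,cv2.COLOR_BGR2GRAY)
c=cv2.resize(p[130:215,225:325],None,fx=7,fy=7,interpolation=cv2.INTER_CUBIC); cv2.imwrite("pics/ringc.png",c)
cs,_=cv2.findContours(m,cv2.RETR_EXTERNAL,cv2.CHAIN_APPROX_NONE); cc=cv2.convexHull(max(cs,key=len))
e=cv2.fitEllipse(cc); print(e,ray(i,T,*e[0],94))
# deck corners/ edges: white mask
b=p.astype(int); w=((b.min(2)>175)&(np.abs(W[...,2]-80)<6)).astype(np.uint8)
for a,bb,rng in [("left",0,(90,220)),("right",1,(120,225))]:
    pts=[]
    for r in range(*rng):
        xs=np.nonzero(w[r,140:420])[0]+140
        if len(xs)>2: pts.append(ray(i,T,(xs.min()-.5) if a=="left" else xs.max()+.5,r,80)[:2])
    pts=np.array(pts,np.float32); L=cv2.fitLine(pts,cv2.DIST_HUBER,0,.01,.01).ravel(); print(a,len(pts),np.degrees(np.arctan2(L[1],L[0])),L)
# plate rim outer: dark/gray vs white
P=W; 
x=np.array([ray(i,T,*e[0],94)[0]])
m2=((b.max(2)<150)&(np.hypot(P[...,0]-679.5,P[...,1]+14.3)<72)&(np.abs(P[...,2]-81)<9)).astype(np.uint8)
m2[214:]=0
cs,_=cv2.findContours(m2,cv2.RETR_EXTERNAL,cv2.CHAIN_APPROX_NONE); cc=cv2.convexHull(max(cs,key=len))[:,0]
cc=cc[cc[:,1]<210]
Q=np.array([ray(i,T,a,c,84)[:2] for a,c in cc]); A=np.c_[2*Q,np.ones(len(Q))]
s=np.linalg.lstsq(A,(Q**2).sum(1),rcond=None)[0]; print("plate",s[:2],np.sqrt(s[2]+s[:2]@s[:2]))
E
```

```text
deck 80.41367143662171 plate 81.39500475541075
552 249 296 147 194 [680.25 -15.87  93.89]
((272.70330810546875, 170.83193969726562), (48.09327697753906, 48.444034576416016), 26.510290145874023) [679.62 -15.41  94.  ]
left 130 -68.0733 [  0.37  -0.93 666.8  -56.6 ]
right 105 -11.114359 [  0.98  -0.19 666.44  87.96]
plate [677.76 -17.59] 66.92867373921884
```

View pics/ringc.png

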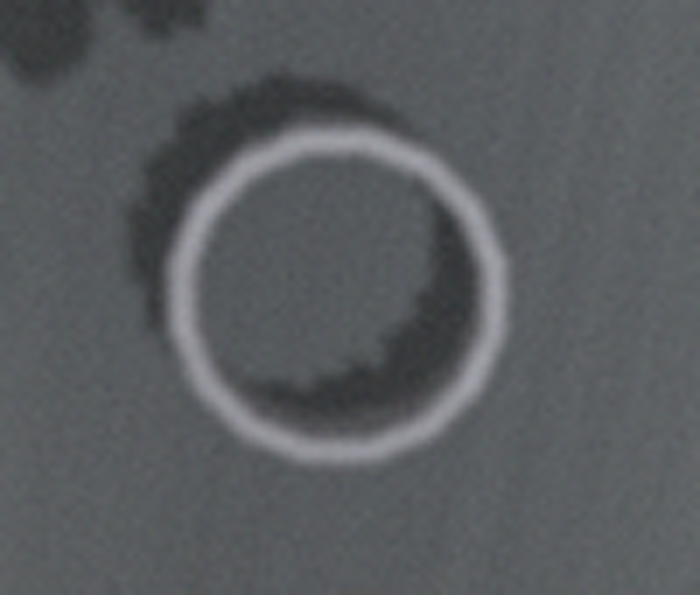

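Call:
apply_moves(
  targets=[
    {"xyz":[-0.1,0,1],"delta_rot":[0,0,0],"hand":-0.5},
    {"xyz":[-0.05,1,1],"delta_rot":[0,0,0],"hand":-0.5},
    {"xyz":[0,2,0],"delta_rot":[0,0,0],"hand":-0.5},
    {"xyz":[0,2.5,0],"delta_rot":[0,0,0],"hand":-0.5},
    {"xyz":[0,2.5,0],"delta_rot":[0,0,0],"hand":-0.5},
    {"xyz":[0,1.5,0],"delta_rot":[0,0,0],"hand":-0.5},
    {"xyz":[0,0.8,0],"delta_rot":[0,0,0],"hand":-0.5},
    {"xyz":[0,0,0],"delta_rot":[0,0,0],"hand":-0.5},
    {"xyz":[0,0,0],"delta_rot":[0,0,0],"hand":-0.5},
    {"xyz":[0,0,0],"delta_rot":[0,0,0],"hand":-0.5},
  ],
)

```text
clock: 10.4
position: [681.0, -14.9, 140.3]
tool_rot: [-1.211, -1.212, 1.209]
force: [0.4, -0.7, 0.1]
finger_gap: 44.6
```

```bash
python3 st.py; python3 - <<'E'
from h import *
p,d,i,T,o=snap("wrist","w5")
print(proj(i,T,[680.2,-15.3,94]))
p,d,i,T,o=snap("side","s5"); cv2.imwrite("pics/s5c.png",cv2.resize(p[150:270,180:320],None,fx=5,fy=5,interpolation=cv2.INTER_CUBIC))
E
```

```text
10.4 [680.961 -14.914 140.285] [ 0.363 -0.723  0.124] 44.61983742260665
[[-0.001  0.003 -1.   ]
 [ 1.    -0.    -0.001]
 [-0.    -1.    -0.003]]
[ -10.619   32.032   75.604    0.006   72.207 -100.688]
[275.79348649 230.89733415]
```

View pics/w5.png

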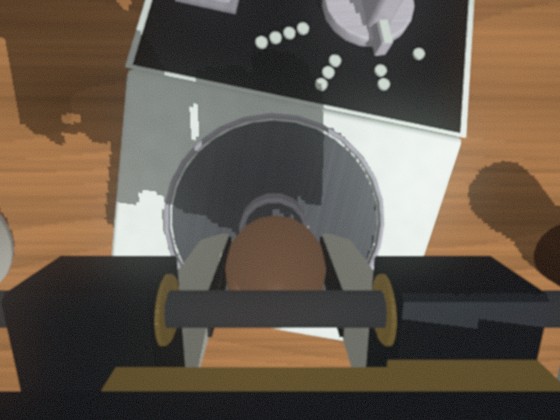

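View pics/s5c.png

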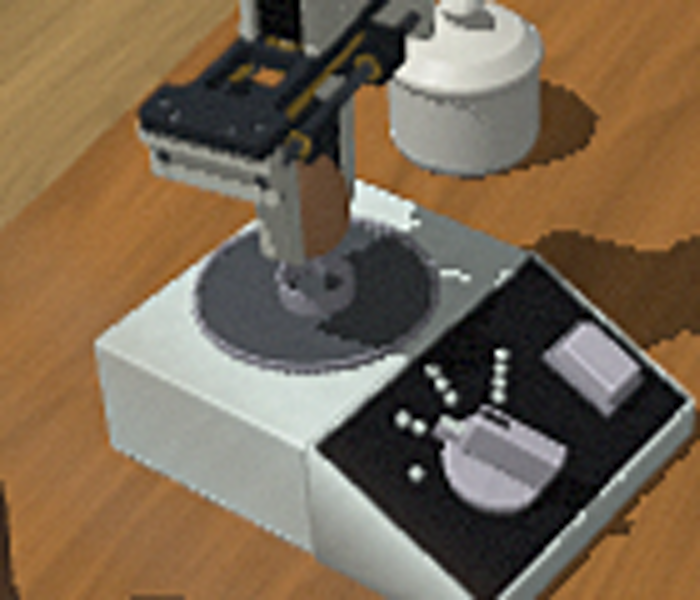

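Call:
apply_moves(
  targets=[
    {"xyz":[-0.03,0.5,0.05],"delta_rot":[0,0,0],"hand":-0.5},
    {"xyz":[0,0.7,0],"delta_rot":[0,0,0],"hand":-0.5},
    {"xyz":[0,0.6,0],"delta_rot":[0,0,0],"hand":-0.5},
    {"xyz":[0,0.3,0],"delta_rot":[0,0,0],"hand":-0.5},
    {"xyz":[0,0.2,0],"delta_rot":[0,0,0],"hand":-0.5},
    {"xyz":[0,0.15,0],"delta_rot":[0,0,0],"hand":-0.5},
    {"xyz":[0,0.1,0],"delta_rot":[0,0,0],"hand":-0.5},
    {"xyz":[0,0,0],"delta_rot":[0,0,0],"hand":-0.5},
    {"xyz":[0,0,0],"delta_rot":[0,0,0],"hand":-0.5},
    {"xyz":[0,0,0],"delta_rot":[0,0,0],"hand":-0.5},
  ],
)

```text
clock: 11.33
position: [680.1, -15.8, 113.5]
tool_rot: [-1.21, -1.21, 1.209]
force: [1.1, 0.7, 2.4]
finger_gap: 44.5
```

```bash
python3 st.py; python3 - <<'E'
from h import *
p,d,i,T,o=snap("wrist","w6")
p,d,i,T,o=snap("side","s6"); cv2.imwrite("pics/s6c.png",cv2.resize(p[160:260,190:310],None,fx=6,fy=6,interpolation=cv2.INTER_CUBIC))
E
```

```text
11.3333 [680.118 -15.82  113.483] [1.121 0.682 2.388] 44.54040127262593
[[-0.     0.001 -1.   ]
 [ 1.    -0.    -0.   ]
 [-0.    -1.    -0.001]]
[ -10.708   33.322   77.354    0.005   69.253 -100.725]
```

View pics/w6.png

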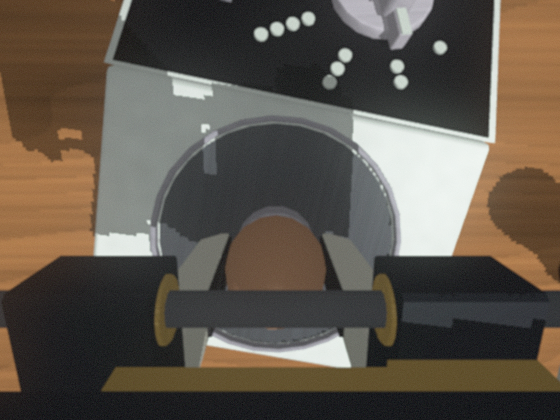

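View pics/s6c.png

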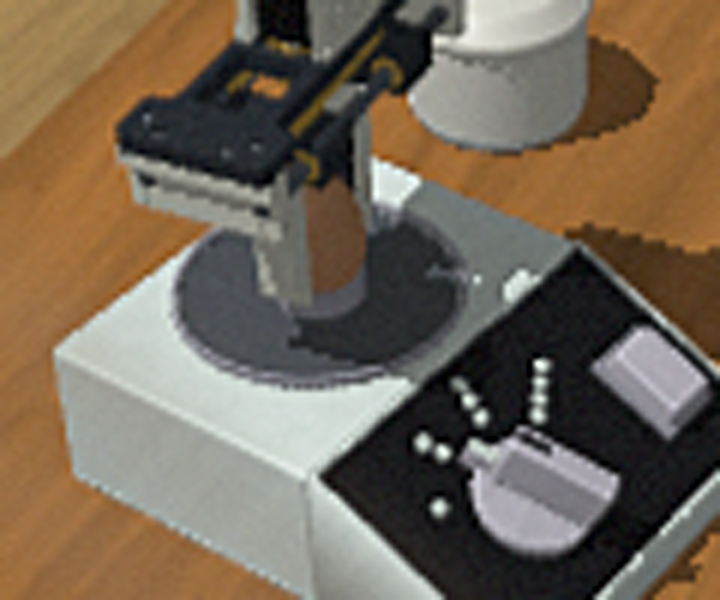

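Call:
apply_moves(
  targets=[
    {"xyz":[0,0,0],"delta_rot":[0,0,0],"hand":0.0},
    {"xyz":[0,0,0],"delta_rot":[0,0,0],"hand":0.05},
    {"xyz":[0,0,0],"delta_rot":[0,0,0],"hand":0.1},
    {"xyz":[0,0,0],"delta_rot":[0,0,0],"hand":0.3},
    {"xyz":[0,0,0],"delta_rot":[0,0,0],"hand":0.5},
    {"xyz":[0,0,0],"delta_rot":[0,0,0],"hand":0.7},
    {"xyz":[0,0,0],"delta_rot":[0,0,0],"hand":0.8},
    {"xyz":[0,0,0],"delta_rot":[0,0,0],"hand":0.8},
    {"xyz":[0,0,0],"delta_rot":[0,0,0],"hand":0.8},
    {"xyz":[0,0,0],"delta_rot":[0,0,0],"hand":0.8},
  ],
)

```text
clock: 12.27
position: [679.7, -15.8, 113.0]
tool_rot: [-1.209, -1.209, 1.209]
force: [-0.6, -0.5, 0.7]
finger_gap: 83.3
```

Call:
apply_moves(
  targets=[
    {"xyz":[0,-1,0],"delta_rot":[0,0,0],"hand":0.8},
    {"xyz":[0,-2,0],"delta_rot":[0,0,0],"hand":0.8},
    {"xyz":[0,-3,0],"delta_rot":[0,0,0],"hand":0.8},
    {"xyz":[0,-3,0],"delta_rot":[0,0,0],"hand":0.8},
    {"xyz":[0,-3,0],"delta_rot":[0,0,0],"hand":0.8},
    {"xyz":[0,-1,2],"delta_rot":[0,0,0],"hand":0.8},
    {"xyz":[0,0,4],"delta_rot":[0,0,0],"hand":0.8},
    {"xyz":[0,0,4],"delta_rot":[0,0,0],"hand":0.8},
    {"xyz":[0,0,3],"delta_rot":[0,0,0],"hand":0.8},
    {"xyz":[0,0,0],"delta_rot":[0,0,0],"hand":0.8},
  ],
)

```text
clock: 13.1
position: [544.0, -14.9, 243.8]
tool_rot: [-1.206, -1.207, 1.211]
force: [0.4, 0.0, -0.3]
finger_gap: 83.6
```

```bash
python3 st.py; python3 - <<'E'
from h import *
np.set_printoptions(precision=2,suppress=True)
from scipy.optimize import least_squares
p,d,i,T,o=snap("wrist","w7"); W=cloud(i,T,d); np.save("pics/w7W.npy",W)
for n in ("side","top"):
  p,d,i,T,o=snap(n,n+"7"); W=cloud(i,T,d)
  m=(W[...,2]>100)&(W[...,2]<155)&(np.hypot(W[...,0]-680,W[...,1]+15)<35); P=W[m]
  if len(P)<30: continue
  print(n,len(P),P.max(0),P.min(0)); f=lambda q:(np.linalg.norm((P-q)/[23,23,33],axis=1)-1)*23
  print(least_squares(f,[680,-15,114],loss="soft_l1").x)
E
```

```text
13.1 [544.009 -14.888 243.773] [ 0.43   0.043 -0.276] 83.55079743455096
[[-0.    -0.003 -1.   ]
 [ 1.     0.    -0.   ]
 [ 0.    -1.     0.003]]
[ -13.301   14.106   87.997   -0.023   78.097 -103.322]
side 272 [698.48  10.66 148.7 ] [657.4  -27.42 100.28]
[681.35 -15.14 112.82]
```

View pics/w7.png

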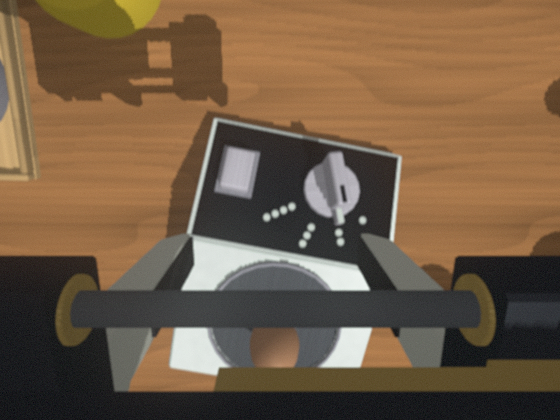

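View pics/side7.png

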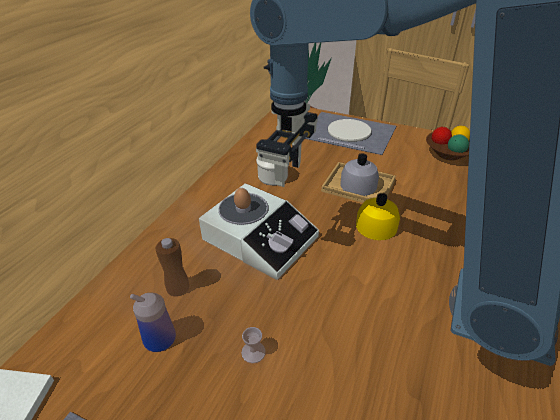

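```bash
cat > panel.py <<'E'
from h import *
psi=np.radians(-10.8); Rc=R.from_euler("z",psi).as_matrix()
C=np.array([680.2,-15.3,0]); O=C-Rc@[55,0,0]
n=np.array([-.454,0,.891]); up=np.array([.891,0,.454])
edge=np.array([-130,0,24.])  # front edge of panel, mid line
def toplane(i,T,u,v,h):
    r=Rc.T@T[:3,:3]@np.array([(u-i["cx"])/i["fx"],-(v-i["cy"])/i["fy"],-1.]); o=Rc.T@(T[:3,3]-O)
    t=(h-(o-edge)@n)/(r@n); q=o+t*r-edge
    return np.array([q@up,q[1]])   # slope coord s, lateral y
def pt(s,y,h): return O+Rc@(edge+s*up+h*n+np.array([0,y,0]))
E
python3 - <<'E'
from panel import *
np.set_printoptions(precision=2,suppress=True)
p=cv2.imread("pics/w7.png"); o=get_obs(); i,T=cam("wrist",o); d=np.load("pics/w7.npy"); W=cloud(i,T,d)
c=cv2.resize(p[110:265,180:410],None,fx=3.4,fy=3.4,interpolation=cv2.INTER_CUBIC); cv2.imwrite("pics/w7c.png",c)
g=p.min(2); 
m=((g>85)).astype(np.uint8)
N,L,S,Ce=cv2.connectedComponentsWithStats(m[110:265,180:410])
for k in range(1,N):
    if S[k,4]>8: print(S[k],Ce[k]+[180,110])
# height above panel map
H=(((W-O)@Rc)-edge)@n
for (u,v) in [(330,185),(336,170),(318,195),(240,170),(339,213),(280,180),(220,130),(340,235)]: print((u,v),H[v,u],toplane(i,T,u,v,0))
for (u,v) in [(216,119),(401,156)]: print("front corner",toplane(i,T,u,v,0))
for (u,v) in [(190,236),(362,266)]: print("top corner",toplane(i,T,u,v,0))
E
```

```text
[   0    7  230  148 5671] [284.63 221.  ]
[  34   36   46   53 1763] [237.38 172.01]
[ 124   41   57   75 2730] [331.85 187.95]
[ 82  92  34  20 258] [278.83 211.49]
[178 106   9   9  64] [362.27 219.88]
[118 113  18  25 197] [306.47 235.02]
[154 118  11  19 133] [339.2  236.92]
(330, 185) 22.06782321469394 [56.78 28.82]
(336, 170) 36.37523335935649 [40.02 32.77]
(318, 195) 6.312853220292372 [69.27 18.29]
(240, 170) 13.02543218062804 [ 58.83 -62.29]
(339, 213) 14.553203367475225 [83.39 41.59]
(280, 180) -2.6664595599189833 [ 61.31 -21.53]
(220, 130) -3.1487817551736845 [ 21.42 -89.95]
(340, 235) -3.523624509851658 [104.83  45.4 ]
front corner [ 10.56 -96.27]
front corner [11.54 98.46]
top corner [131.34 -95.94]
top corner [130.65  70.53]
```

View pics/w7c.png

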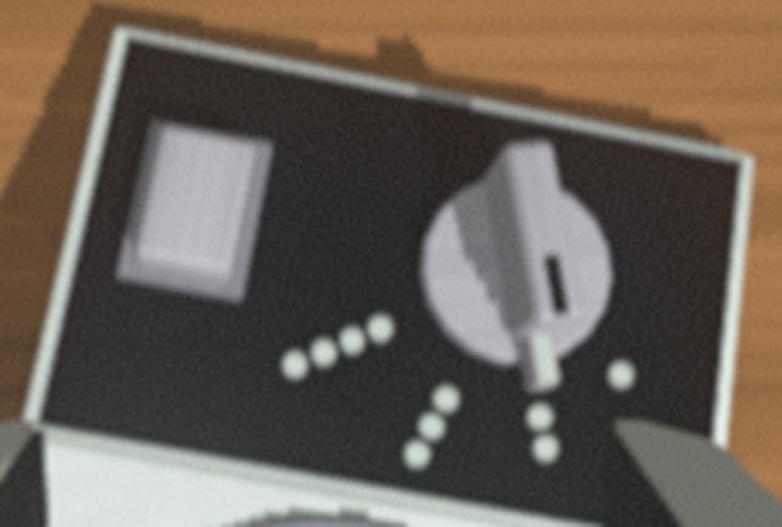

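```bash
cat > m7.py <<'E'
from panel import *
np.set_printoptions(precision=2,suppress=True)
p=cv2.imread("pics/w7.png"); o=get_obs(); print(o["position"]); 
M=np.array([[0,-.003,-1],[1,0,0],[0,-1,.003]]); o=dict(position=np.array([544.009,-14.888,243.773]),tool_rot=R.from_matrix(M).as_rotvec())
i,T=cam("wrist",o); d=np.load("pics/w7.npy"); W=cloud(i,T,d)
H=(((W-O)@Rc)-edge)@n
for (u,v) in [(330,185),(336,170),(318,195),(240,170),(339,213),(280,180),(220,130),(340,235)]: print((u,v),H[v,u],toplane(i,T,u,v,0))
f=lambda x,y:(180+x/3.4,110+y/3.4)
for (x,y) in [(118,27),(752,157)]: print("front corner",toplane(i,T,*f(x,y),0))
print("top corner",toplane(i,T,*f(35,425),0))
# disc: ellipse visible: left 421, right 613, bottom 365, y-center ~273
print("disc",[toplane(i,T,*f(x,y),6) for x,y in [(421,265),(613,272),(517,367)]])
print("bar ends",toplane(i,T,*f(530,145),39),"key corners",[toplane(i,T,*f(x,y),16) for x,y in [(163,122),(258,137),(232,277),(138,257)]])
print("pointer",toplane(i,T,*f(541,372),12), "dots",[toplane(i,T,*f(x,y),0) for x,y in [(621,375),(540,417),(546,449),(446,399),(432,427),(417,454),(380,328),(295,365)]])
E
python3 m7.py
```

```text
[550.49 -16.   244.31]
(330, 185) 25.064466542111628 [48.73 29.2 ]
(336, 170) 39.4328306609282 [31.78 33.21]
(318, 195) 9.270073568720914 [61.36 18.57]
(240, 170) 16.071560513147965 [ 50.81 -62.74]
(339, 213) 17.408072601035755 [75.63 42.05]
(280, 180) 0.3716299300689512 [ 53.32 -21.61]
(220, 130) 0.16038294200000092 [ 12.97 -90.7 ]
(340, 235) -0.7752121809946801 [97.27 45.87]
front corner [  1.1  -98.63]
front corner [ 3.12 99.78]
top corner [123.06 -96.55]
disc [array([58.58,  2.6 ]), array([49.84, 58.93]), array([83.13, 34.46])]
bar ends [29.42 22.54] key corners [array([ 34.13, -77.51]), array([ 33.17, -50.36]), array([ 74.86, -50.04]), array([ 74.17, -76.46])]
pointer [84.56 40.07] dots [array([78.55, 66.68]), array([95.18, 44.41]), array([104.04,  47.34]), array([94.94, 16.53]), array([103.68,  13.71]), array([112.07,  10.6 ]), array([77.86, -5.64]), array([ 93.12, -28.1 ])]
```

Call:
apply_moves(
  targets=[
    {"xyz":[-3.5,0,1.1],"delta_rot":[0,0,0],"hand":0.3},
    {"xyz":[-3.5,0,1.1],"delta_rot":[0,0,0],"hand":0.3},
    {"xyz":[-3.5,0,1.1],"delta_rot":[0,0,0],"hand":0.3},
    {"xyz":[-3.5,0,1.1],"delta_rot":[0,0,0],"hand":0.3},
    {"xyz":[-3.5,0,1.1],"delta_rot":[0,0,0],"hand":0.3},
    {"xyz":[-3.5,0,1.1],"delta_rot":[0,0,0],"hand":0.3},
    {"xyz":[-3.5,0,1.1],"delta_rot":[0,0,0],"hand":0.3},
    {"xyz":[-3.5,0,1.1],"delta_rot":[0,0,0],"hand":0.3},
    {"xyz":[-3.5,0,1.1],"delta_rot":[0,0,0],"hand":0.3},
    {"xyz":[-1.8,0,0.8],"delta_rot":[0,0,0],"hand":0.3},
  ],
)

```text
clock: 14.08
position: [442.8, -354.0, 242.9]
tool_rot: [-1.212, -1.207, 1.209]
force: [0.2, 0.7, -0.0]
finger_gap: 60.5
```

Call:
apply_moves(
  targets=[
    {"xyz":[0,0,0],"delta_rot":[0,0,0],"hand":0.3},
    {"xyz":[0,0,0],"delta_rot":[0,0,0],"hand":0.3},
    {"xyz":[0,0,0],"delta_rot":[0,0,0],"hand":0.3},
    {"xyz":[0,0,0],"delta_rot":[0,0,0],"hand":0.3},
    {"xyz":[0,0,0],"delta_rot":[0,0,0],"hand":0.3},
    {"xyz":[0,0,0],"delta_rot":[0,0,0],"hand":0.3},
    {"xyz":[0,0,0],"delta_rot":[0,0,0],"hand":0.3},
    {"xyz":[0,0,0],"delta_rot":[0,0,0],"hand":0.3},
    {"xyz":[0,0,0],"delta_rot":[0,0,0],"hand":0.3},
    {"xyz":[0,0,0],"delta_rot":[0,0,0],"hand":0.3},
  ],
)

```text
clock: 14.92
position: [442.8, -348.7, 243.0]
tool_rot: [-1.209, -1.21, 1.21]
force: [0.4, -0.5, 0.3]
finger_gap: 60.7
```

```bash
python3 st.py; python3 - <<'E'
from h import *
np.set_printoptions(precision=2,suppress=True)
p,d,i,T,o=snap("wrist","w8"); W=cloud(i,T,d)
m=(W[...,2]>112)&(W[...,2]<128)&(np.hypot(W[...,0]-443,W[...,1]+349)<40)
P=W[m]; v,u=np.nonzero(m)
(c,r)=cv2.minEnclosingCircle(np.c_[u,v].astype(np.float32)); print(len(u),c,r,P.mean(0),ray(i,T,*c,120),(P.max(0)+P.min(0))/2, P.max(0)-P.min(0))
# dome rim circle at z=8..: points of lid by z>12 below within 75
m=(W[...,2]>30)&(np.hypot(W[...,0]-443,W[...,1]+349)<75); P=W[m]; print((P.max(0)+P.min(0))/2,P.max(0)-P.min(0))
E
```

```text
14.9167 [ 442.841 -348.68   243.044] [ 0.38  -0.488  0.323] 60.71356911947699
[[-0.001  0.    -1.   ]
 [ 1.    -0.    -0.001]
 [-0.    -1.    -0.   ]]
[ -49.554   16.008   85.545    0.001   78.439 -139.585]
925 (271.2954406738281, 198.32386779785156) 17.3723201751709 [ 441.56 -352.43  119.75] [ 441.38 -352.52  120.  ] [ 442.3  -352.35  117.02] [26.97 26.71  9.93]
[ 438.39 -350.47  189.79] [109.35 121.8  318.15]
```

View pics/w8.png

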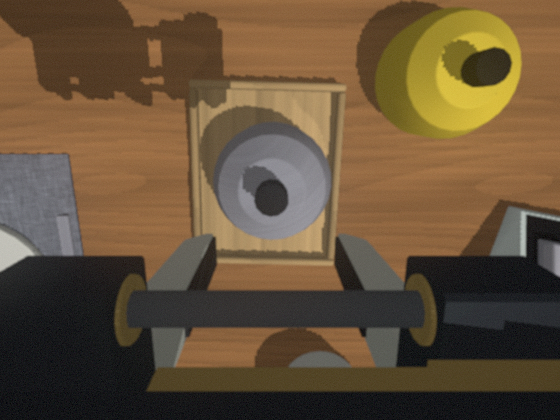

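Call:
apply_moves(
  targets=[
    {"xyz":[-0.37,2,0.13],"delta_rot":[0,0,0],"hand":0.3},
    {"xyz":[0,3,0],"delta_rot":[0,0,0],"hand":0.3},
    {"xyz":[0,3,0],"delta_rot":[0,0,0],"hand":0.3},
    {"xyz":[0,2.5,0],"delta_rot":[0,0,0],"hand":0.3},
    {"xyz":[0,1.5,0],"delta_rot":[0,0,0],"hand":0.3},
    {"xyz":[0,0.7,0],"delta_rot":[0,0,0],"hand":0.3},
    {"xyz":[0,0.3,0],"delta_rot":[0,0,0],"hand":0.3},
    {"xyz":[0,0,0],"delta_rot":[0,0,0],"hand":0.3},
    {"xyz":[0,0,0],"delta_rot":[0,0,0],"hand":0.1},
    {"xyz":[0,0,0],"delta_rot":[0,0,0],"hand":-0.1},
  ],
  squeeze=30,
)

```text
clock: 15.8
position: [442.1, -353.3, 114.4]
tool_rot: [-1.212, -1.21, 1.21]
force: [0.1, 0.2, 1.1]
finger_gap: 51.2
```

Call:
apply_moves(
  targets=[
    {"xyz":[0,0,0],"delta_rot":[0,0,0],"hand":-0.2},
    {"xyz":[0,0,0],"delta_rot":[0,0,0],"hand":-0.3},
    {"xyz":[0,0,0],"delta_rot":[0,0,0],"hand":-0.4},
    {"xyz":[0,0,0],"delta_rot":[0,0,0],"hand":-0.8},
    {"xyz":[0,0,0],"delta_rot":[0,0,0],"hand":-0.8},
    {"xyz":[0,0,0],"delta_rot":[0,0,0],"hand":-0.8},
    {"xyz":[0,0,0],"delta_rot":[0,0,0],"hand":-0.8},
    {"xyz":[0,0,0],"delta_rot":[0,0,0],"hand":-0.8},
    {"xyz":[0,0,0],"delta_rot":[0,0,0],"hand":-0.8},
    {"xyz":[0,0,0],"delta_rot":[0,0,0],"hand":-0.8},
  ],
)

```text
clock: 16.63
position: [441.6, -352.4, 113.2]
tool_rot: [-1.209, -1.21, 1.209]
force: [-0.4, 2.0, 4.6]
finger_gap: 27.2
```

```bash
python3 st.py; python3 - <<'E'
from h import *
p,d,i,T,o=snap("wrist","w9")
E
```

```text
16.6333 [ 441.591 -352.422  113.216] [-0.381  1.985  4.611] 27.186776337389666
[[-0.  0. -1.]
 [ 1.  0. -0.]
 [ 0. -1. -0.]]
[ -49.911   22.715   95.33     0.017   61.947 -139.936]
```

View pics/w9.png

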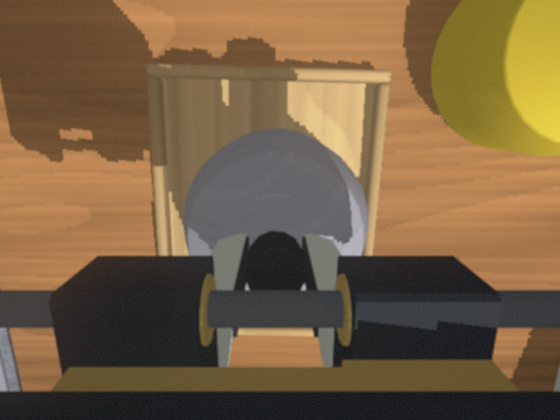

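Call:
apply_moves(
  targets=[
    {"xyz":[0,-0.3,0],"delta_rot":[0,0,0],"hand":-0.8},
    {"xyz":[0,-0.6,0],"delta_rot":[0,0,0],"hand":-0.8},
    {"xyz":[0,-1.2,0],"delta_rot":[0,0,0],"hand":-0.8},
    {"xyz":[0,-2,0],"delta_rot":[0,0,0],"hand":-0.8},
    {"xyz":[0,-2.5,0],"delta_rot":[0,0,0],"hand":-0.8},
    {"xyz":[0,-3,0],"delta_rot":[0,0,0],"hand":-0.8},
    {"xyz":[0,-3,0],"delta_rot":[0,0,0],"hand":-0.8},
    {"xyz":[0,-3,0],"delta_rot":[0,0,0],"hand":-0.8},
    {"xyz":[0,-2,0],"delta_rot":[0,0,0],"hand":-0.8},
    {"xyz":[0,-1.1,0],"delta_rot":[0,0,0],"hand":-0.8},
  ],
  squeeze=40,
)

```text
clock: 17.52
position: [441.9, -353.4, 303.1]
tool_rot: [-1.214, -1.21, 1.211]
force: [0.4, -0.7, -2.2]
finger_gap: 27.1
```

```bash
python3 st.py; python3 - <<'E'
from h import *
p,d,i,T,o=snap("wrist","w10")
p,d,i,T,o=snap("side","s10"); cv2.imwrite("pics/s10c.png",cv2.resize(p[40:220,240:440],None,fx=3.5,fy=3.5,interpolation=cv2.INTER_CUBIC))
E
```

```text
17.5167 [ 441.903 -353.397  303.097] [ 0.41  -0.671 -2.205] 27.10605372436363
[[-0.     0.003 -1.   ]
 [ 1.    -0.004 -0.   ]
 [-0.004 -1.    -0.003]]
[ -49.931   14.346   79.453   -0.018   85.952 -139.938]
```

View pics/w10.png

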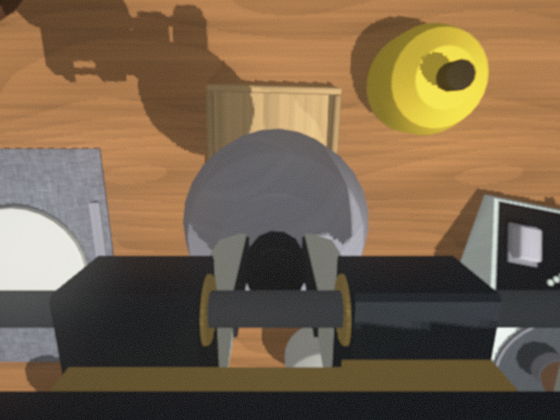

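View pics/s10c.png

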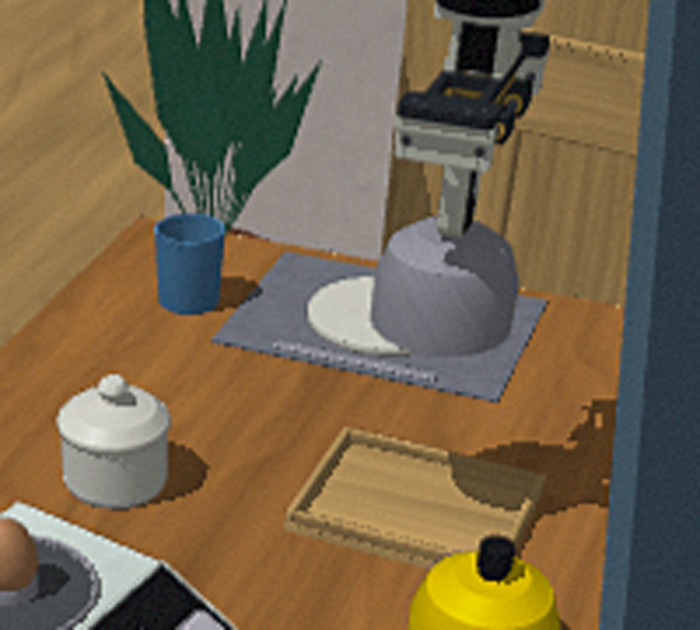

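Call:
apply_moves(
  targets=[
    {"xyz":[1,0,-0.7],"delta_rot":[0,0,0],"hand":-0.8},
    {"xyz":[2,0,-1.4],"delta_rot":[0,0,0],"hand":-0.8},
    {"xyz":[3,0,-2.1],"delta_rot":[0,0,0],"hand":-0.8},
    {"xyz":[3,0,-2.1],"delta_rot":[0,0,0],"hand":-0.8},
    {"xyz":[3,0,-2.1],"delta_rot":[0,0,0],"hand":-0.8},
    {"xyz":[3,0,-2.1],"delta_rot":[0,0,0],"hand":-0.8},
    {"xyz":[3,0,-2.1],"delta_rot":[0,0,0],"hand":-0.8},
    {"xyz":[3,0,-2.1],"delta_rot":[0,0,0],"hand":-0.8},
    {"xyz":[3,0,-2.1],"delta_rot":[0,0,0],"hand":-0.8},
    {"xyz":[3,0,-2.1],"delta_rot":[0,0,0],"hand":-0.8},
  ],
)

```text
clock: 18.45
position: [630.3, -79.5, 297.0]
tool_rot: [-1.204, -1.207, 1.211]
force: [1.1, 0.7, -2.6]
finger_gap: 26.5
```

Call:
apply_moves(
  targets=[
    {"xyz":[3,0,-2.1],"delta_rot":[0,0,0],"hand":-0.8},
    {"xyz":[2,0,-1.4],"delta_rot":[0,0,0],"hand":-0.8},
    {"xyz":[1,0,-0.9],"delta_rot":[0,0,0],"hand":-0.8},
    {"xyz":[0.7,0,-0.5],"delta_rot":[0,0,0],"hand":-0.8},
    {"xyz":[0,0,0],"delta_rot":[0,0,0],"hand":-0.8},
    {"xyz":[0,0,0],"delta_rot":[0,0,0],"hand":-0.8},
    {"xyz":[0,0,0],"delta_rot":[0,0,0],"hand":-0.8},
    {"xyz":[0,0,0],"delta_rot":[0,0,0],"hand":-0.8},
    {"xyz":[0,0,0],"delta_rot":[0,0,0],"hand":-0.8},
    {"xyz":[0,0,0],"delta_rot":[0,0,0],"hand":-0.8},
  ],
)

```text
clock: 19.28
position: [679.1, -16.4, 300.3]
tool_rot: [-1.21, -1.209, 1.208]
force: [-0.5, 0.6, -3.1]
finger_gap: 26.5
```

```bash
python3 st.py; python3 - <<'E'
from h import *
p,d,i,T,o=snap("wrist","w11"); print(proj(i,T,[680.2,-15.3,80]),proj(i,T,o["position"]-[0,0,105]))
p,d,i,T,o=snap("side","s11"); cv2.imwrite("pics/s11c.png",cv2.resize(p[40:270,140:360],None,fx=2.6,fy=2.6,interpolation=cv2.INTER_CUBIC))
E
```

```text
19.2833 [679.079 -16.386 300.338] [-0.519  0.56  -3.059] 26.473580935724815
[[ 0.001  0.    -1.   ]
 [ 1.    -0.     0.001]
 [-0.    -1.    -0.   ]]
[ -10.768   27.016   61.533   -0.005   91.427 -100.711]
[276.87809118 178.66509452] [276.1569174  205.98545305]
```

View pics/w11.png

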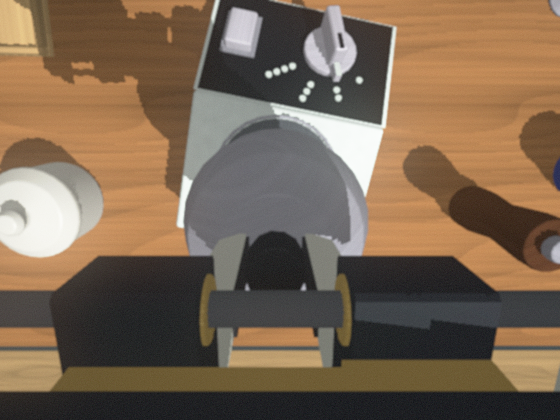

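View pics/s11c.png

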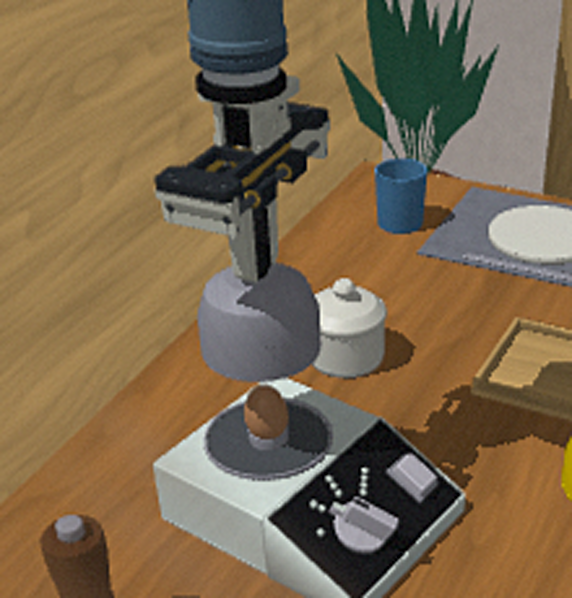

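Call:
apply_moves(
  targets=[
    {"xyz":[0.11,0.5,-0.09],"delta_rot":[0,0,0],"hand":-0.8},
    {"xyz":[0,1.5,0],"delta_rot":[0,0,0],"hand":-0.8},
    {"xyz":[0,2,0],"delta_rot":[0,0,0],"hand":-0.8},
    {"xyz":[0,2,0],"delta_rot":[0,0,0],"hand":-0.8},
    {"xyz":[0,2,0],"delta_rot":[0,0,0],"hand":-0.8},
    {"xyz":[0,1.2,0],"delta_rot":[0,0,0],"hand":-0.8},
    {"xyz":[0,0.6,0],"delta_rot":[0,0,0],"hand":-0.8},
    {"xyz":[0,0.3,0],"delta_rot":[0,0,0],"hand":-0.8},
    {"xyz":[0,0,0],"delta_rot":[0,0,0],"hand":-0.8},
    {"xyz":[0,0,0],"delta_rot":[0,0,0],"hand":-0.8},
  ],
)

```text
clock: 20.22
position: [680.9, -14.5, 200.1]
tool_rot: [-1.211, -1.211, 1.209]
force: [-0.0, 0.4, -3.0]
finger_gap: 27.0
```

Call:
apply_moves(
  targets=[
    {"xyz":[0,0,0],"delta_rot":[0,0,0],"hand":-0.8},
    {"xyz":[0,0,0],"delta_rot":[0,0,0],"hand":-0.8},
    {"xyz":[0,0,0],"delta_rot":[0,0,0],"hand":-0.8},
    {"xyz":[0,0,0],"delta_rot":[0,0,0],"hand":-0.8},
    {"xyz":[0,0,0],"delta_rot":[0,0,0],"hand":-0.8},
    {"xyz":[0,0,0],"delta_rot":[0,0,0],"hand":-0.8},
    {"xyz":[0,0,0],"delta_rot":[0,0,0],"hand":-0.8},
    {"xyz":[0,0,0],"delta_rot":[0,0,0],"hand":-0.8},
    {"xyz":[0,0,0],"delta_rot":[0,0,0],"hand":-0.8},
    {"xyz":[0,0,0],"delta_rot":[0,0,0],"hand":-0.8},
  ],
)

```text
clock: 21.05
position: [680.3, -14.3, 198.9]
tool_rot: [-1.209, -1.209, 1.209]
force: [0.1, -0.1, -2.8]
finger_gap: 26.6
```

```bash
python3 st.py; python3 - <<'E'
from h import *
p,d,i,T,o=snap("wrist","w12"); print(proj(i,T,[680.2,-15.3,80]),proj(i,T,o["position"]-[0,0,105]))
p,d,i,T,o=snap("side","s12"); cv2.imwrite("pics/s12c.png",cv2.resize(p[130:250,180:300],None,fx=5,fy=5,interpolation=cv2.INTER_CUBIC))
E
```

```text
21.05 [680.264 -14.346 198.93 ] [ 0.064 -0.1   -2.765] 26.590886351779254
[[-0. -0. -1.]
 [ 1.  0. -0.]
 [ 0. -1.  0.]]
[ -10.58    29.647   71.183    0.      79.172 -100.601]
[274.87641096 201.32632505] [276.13201745 206.04693288]
```

View pics/w12.png

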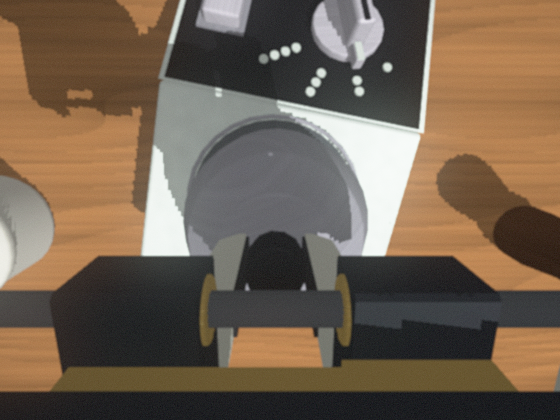

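View pics/s12c.png

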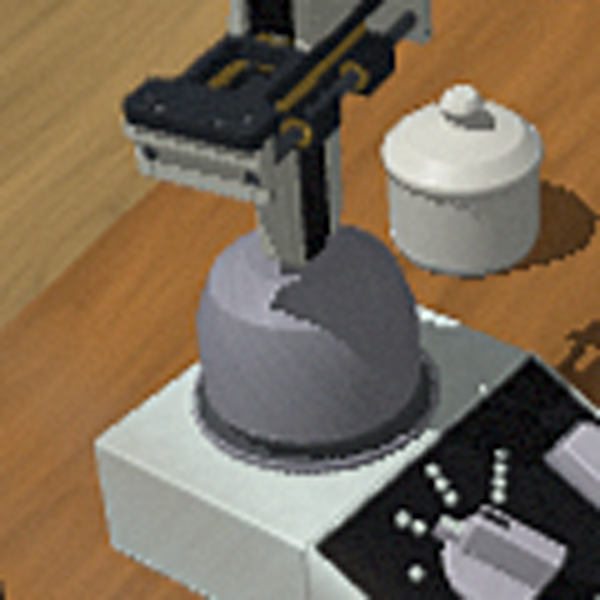

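Call:
apply_moves(
  targets=[
    {"xyz":[-0.1,0.3,0],"delta_rot":[0,0,0],"hand":-0.8},
    {"xyz":[0,0.3,0],"delta_rot":[0,0,0],"hand":-0.8},
    {"xyz":[0,0.3,0],"delta_rot":[0,0,0],"hand":-0.8},
    {"xyz":[0,0.2,0],"delta_rot":[0,0,0],"hand":-0.8},
    {"xyz":[0,0.1,0],"delta_rot":[0,0,0],"hand":-0.8},
    {"xyz":[0,0.1,0],"delta_rot":[0,0,0],"hand":-0.8},
    {"xyz":[0,0.1,0],"delta_rot":[0,0,0],"hand":-0.8},
    {"xyz":[0,0,0],"delta_rot":[0,0,0],"hand":-0.8},
    {"xyz":[0,0,0],"delta_rot":[0,0,0],"hand":-0.8},
    {"xyz":[0,0,0],"delta_rot":[0,0,0],"hand":-0.8},
  ],
)

```text
clock: 21.98
position: [680.3, -15.3, 185.4]
tool_rot: [-1.209, -1.21, 1.209]
force: [-1.3, 1.0, 0.8]
finger_gap: 26.6
```

```bash
python3 st.py; python3 - <<'E'
from h import *
p,d,i,T,o=snap("side","s13"); cv2.imwrite("pics/s13c.png",cv2.resize(p[130:250,180:300],None,fx=5,fy=5,interpolation=cv2.INTER_CUBIC))
E
```

```text
21.9833 [680.338 -15.256 185.369] [-1.256  0.957  0.772] 26.55112961671113
[[-0.  0. -1.]
 [ 1.  0. -0.]
 [ 0. -1. -0.]]
[ -10.66    30.136   72.292    0.009   77.547 -100.682]
```

View pics/s13c.png

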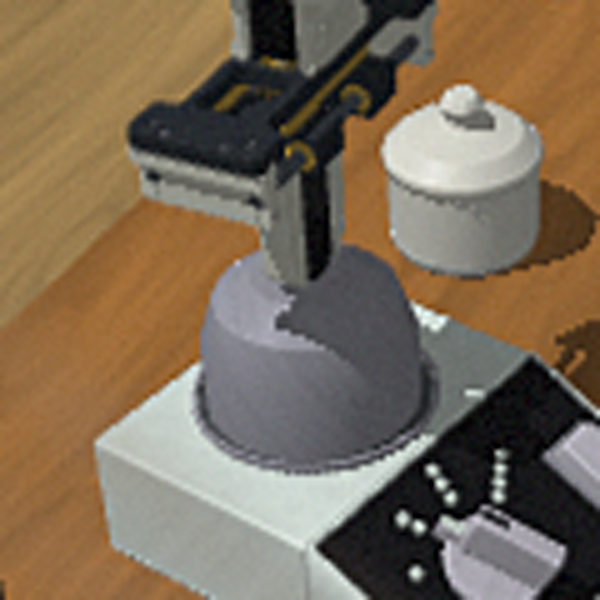

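Call:
apply_moves(
  targets=[
    {"xyz":[0,0,0],"delta_rot":[0,0,0],"hand":-0.4},
    {"xyz":[0,0,0],"delta_rot":[0,0,0],"hand":-0.3},
    {"xyz":[0,0,0],"delta_rot":[0,0,0],"hand":-0.1},
    {"xyz":[0,0,0],"delta_rot":[0,0,0],"hand":0.1},
    {"xyz":[0,0,0],"delta_rot":[0,0,0],"hand":0.2},
    {"xyz":[0,0,0],"delta_rot":[0,0,0],"hand":0.2},
    {"xyz":[0,0,0],"delta_rot":[0,0,0],"hand":0.2},
    {"xyz":[0,0,0],"delta_rot":[0,0,0],"hand":0.2},
    {"xyz":[0,0,0],"delta_rot":[0,0,0],"hand":0.2},
    {"xyz":[0,0,0],"delta_rot":[0,0,0],"hand":0.2},
  ],
)

```text
clock: 22.87
position: [680.3, -15.4, 184.9]
tool_rot: [-1.209, -1.209, 1.209]
force: [0.5, 0.6, 0.3]
finger_gap: 55.9
```

Call:
apply_moves(
  targets=[
    {"xyz":[0,-0.5,0],"delta_rot":[0,0,0],"hand":0.2},
    {"xyz":[0,-1,0],"delta_rot":[0,0,0],"hand":0.2},
    {"xyz":[0,-2,0],"delta_rot":[0,0,0],"hand":0.2},
    {"xyz":[0,-2.5,0],"delta_rot":[0,0,0],"hand":0.2},
    {"xyz":[0,0,2],"delta_rot":[0,0,0],"hand":0.2},
    {"xyz":[0,0,4],"delta_rot":[0,0,0],"hand":0.2},
    {"xyz":[0,0,4],"delta_rot":[0,0,0],"hand":0.2},
    {"xyz":[0,0,4],"delta_rot":[0,0,0],"hand":0.2},
    {"xyz":[0,0,2],"delta_rot":[0,0,0],"hand":0.2},
    {"xyz":[0,0,0],"delta_rot":[0,0,0],"hand":0.2},
  ],
)

```text
clock: 23.7
position: [516.6, -14.9, 246.6]
tool_rot: [-1.209, -1.209, 1.21]
force: [-0.3, -0.6, -0.6]
finger_gap: 56.2
```

Call:
apply_moves(
  targets=[
    {"xyz":[0,0,0],"delta_rot":[0,0,0],"hand":-0.3},
    {"xyz":[0,0,0],"delta_rot":[0,0,0],"hand":-0.3},
    {"xyz":[0,0,0],"delta_rot":[0,0,0],"hand":-0.3},
    {"xyz":[0,0,0],"delta_rot":[0,0,0],"hand":-0.3},
    {"xyz":[0,0,0],"delta_rot":[0,0,0],"hand":-0.3},
    {"xyz":[0,0,0],"delta_rot":[0,0,0],"hand":-0.3},
    {"xyz":[0,0,0],"delta_rot":[0,0,0],"hand":-0.3},
    {"xyz":[0,0,0],"delta_rot":[0,0,0],"hand":-0.3},
    {"xyz":[0,0,0],"delta_rot":[0,0,0],"hand":-0.3},
    {"xyz":[0,0,0],"delta_rot":[0,0,0],"hand":-0.3},
  ],
)

```text
clock: 24.53
position: [520.3, -15.4, 244.9]
tool_rot: [-1.209, -1.209, 1.209]
force: [0.0, -0.3, 0.2]
finger_gap: 32.6
```

```bash
python3 st.py; python3 - <<'E'
from panel import *
np.set_printoptions(precision=3,suppress=True)
o=get_obs(); print(o["position"])
# dial grip & tool orientation at two dots
n_w=Rc@n; up_w=Rc@up; left=Rc@[0,1,0]
G=pt(54.5,30.6,31); K=pt(54.1,-64,16); print("grip",G,"key",K)
a=np.radians(18.6)
bar=np.cos(a)*up_w+np.sin(a)*left  # pointer dir, two dots (left of up)
y=-n_w; z=-bar; x=np.cross(y,z)
Rt=np.c_[x,y,z]; R0=R.from_rotvec(o["tool_rot"])
dR=R0.inv()*R.from_matrix(Rt); print("turn tool deg",np.degrees(dR.as_rotvec()), dR.as_euler("YXZ",degrees=True)); print(Rt)
print(cv2.Rodrigues(Rt)[0].ravel())
for h in (100,60): 
  g=pt(54.5,30.6,31+h); print(h,g, "shift tool now cm",R0.inv().apply(g-o["position"])/10)
p,d,i,T,o=snap("side","s14"); cv2.imwrite("pics/s14c.png",cv2.resize(p[130:280,180:330],None,fx=4,fy=4,interpolation=cv2.INTER_CUBIC))
W=cloud(i,T,d); m=(W[...,2]>165)&(W[...,2]<200)&(np.hypot(W[...,0]-680,W[...,1]+15)<30); P=W[m]; print(len(P),P.mean(0),P.max(0),P.min(0))
p,d,i,T,o=snap("wrist","w14")
E
```

```text
24.5333 [520.299 -15.419 244.921] [ 0.045 -0.327  0.213] 32.588214923060775
[[-0. -0. -1.]
 [ 1.  0. -0.]
 [ 0. -1.  0.]]
[ -13.988   11.483   91.226    0.      77.293 -104.006]
[520.299 -15.419 244.921]
grip [538.085  42.962  76.364] key [526.698 -51.172  62.817]
turn tool deg [-26.137  -7.637   6.862] [ -9.874 -25.488   9.232]
[[-0.102  0.446 -0.889]
 [ 0.984 -0.085 -0.155]
 [-0.145 -0.891 -0.43 ]]
[-1.571 -1.589  1.149]
100 [493.49   51.469 165.464] shift tool now cm [6.689 7.946 2.679]
60 [511.328  48.066 129.824] shift tool now cm [ 6.349 11.51   0.895]
132 [676.91   -8.53  183.982] [692.905   1.03  194.041] [656.248 -25.588 165.071]
```

View pics/s14c.png

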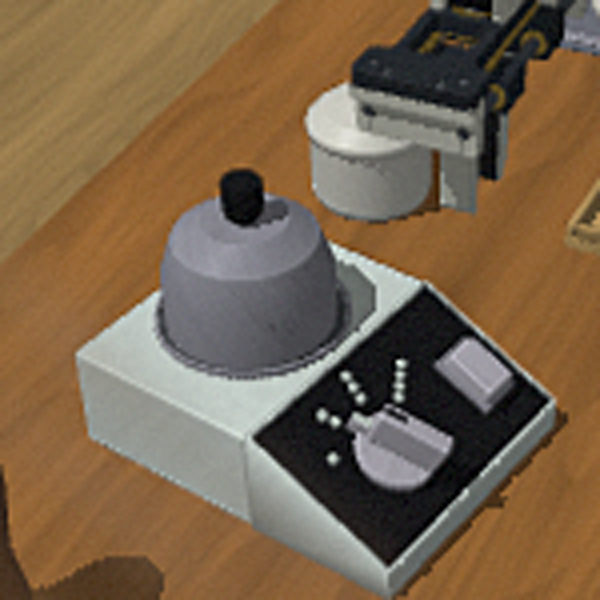

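View pics/w14.png

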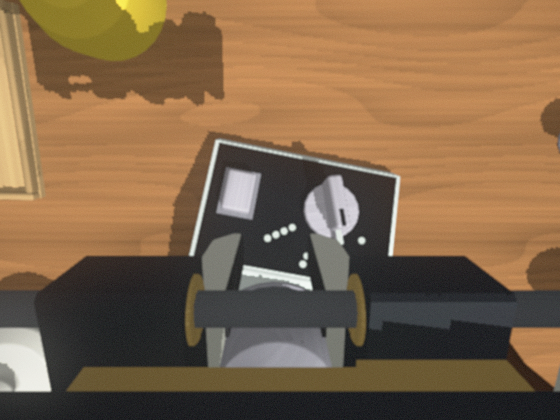

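Call:
apply_moves(
  targets=[
    {"xyz":[2.23,2.65,0.89],"delta_rot":[0,0,0],"hand":-0.3},
    {"xyz":[2.23,2.65,0.89],"delta_rot":[0,0,0],"hand":-0.3},
    {"xyz":[2.23,2.65,0.9],"delta_rot":[0,0,0],"hand":-0.3},
    {"xyz":[0,0,0],"delta_rot":[-5.23,-1.53,1.37],"hand":-0.3},
    {"xyz":[0,0,0],"delta_rot":[-5.23,-1.53,1.37],"hand":-0.3},
    {"xyz":[0,0,0],"delta_rot":[-5.23,-1.53,1.37],"hand":-0.3},
    {"xyz":[0,0,0],"delta_rot":[-5.23,-1.53,1.37],"hand":-0.3},
    {"xyz":[0,0,0],"delta_rot":[-5.22,-1.52,1.38],"hand":-0.3},
    {"xyz":[0,0,0],"delta_rot":[0,0,0],"hand":-0.3},
    {"xyz":[0,0,0],"delta_rot":[0,0,0],"hand":-0.3},
  ],
)

```text
clock: 25.47
position: [492.1, 51.7, 165.1]
tool_rot: [-1.568, -1.587, 1.15]
force: [0.5, -0.1, 0.8]
finger_gap: 32.5
```

Call:
apply_moves(
  targets=[
    {"xyz":[0,0,0],"delta_rot":[0,0,0],"hand":-0.3},
    {"xyz":[0,0,0],"delta_rot":[0,0,0],"hand":-0.3},
    {"xyz":[0,0,0],"delta_rot":[0,0,0],"hand":-0.3},
    {"xyz":[0,0,0],"delta_rot":[0,0,0],"hand":-0.3},
    {"xyz":[0,0,0],"delta_rot":[0,0,0],"hand":-0.3},
    {"xyz":[0,0,0],"delta_rot":[0,0,0],"hand":-0.3},
    {"xyz":[0,0,0],"delta_rot":[0,0,0],"hand":-0.3},
    {"xyz":[0,0,0],"delta_rot":[0,0,0],"hand":-0.3},
    {"xyz":[0,0,0],"delta_rot":[0,0,0],"hand":-0.3},
    {"xyz":[0,0,0],"delta_rot":[0,0,0],"hand":-0.3},
  ],
)

```text
clock: 26.3
position: [493.4, 51.5, 165.4]
tool_rot: [-1.571, -1.589, 1.149]
force: [0.4, -0.4, 0.7]
finger_gap: 32.6
```

```bash
python3 st.py; python3 - <<'E'
from panel import *
np.set_printoptions(precision=2,suppress=True)
p,d,i,T,o=snap("wrist","w15"); W=cloud(i,T,d)
H=(((W-O)@Rc)-edge)@n; Q=((W-O)@Rc)-edge; S=Q@up; Y=Q[...,1]
m=(H>30)&(H<45)&(abs(S-54)<40)&(abs(Y-30)<40); v,u=np.nonzero(m)
print("bar",m.sum(),H[m].mean(),S[m].mean(),Y[m].mean()); r=cv2.minAreaRect(np.c_[S[m],Y[m]].astype(np.float32)); print(r)
m=(H>11)&(H<20)&(abs(S-54)<30)&(abs(Y+65)<25); print("key",m.sum(),H[m].mean(),cv2.minAreaRect(np.c_[S[m],Y[m]].astype(np.float32)))
m=(H>6)&(H<12)&(abs(S-54)<40)&(abs(Y-30)<40); print("disc",H[m].mean(),cv2.minEnclosingCircle(np.c_[S[m],Y[m]].astype(np.float32)))
print(np.nanmedian(H[(abs(S-30)<10)&(abs(Y+20)<10)]), proj(i,T,pt(54.5,30.6,31)))
tc=Rc.T@(o["position"]-O)-edge; print("tcp s,y,h",tc@up,tc[1],tc@n)
cv2.imwrite("pics/w15.png",p)
E
```

```text
26.3 [493.389  51.483 165.432] [ 0.352 -0.405  0.737] 32.63461962102482
[[-0.102  0.446 -0.889]
 [ 0.984 -0.085 -0.155]
 [-0.145 -0.891 -0.43 ]]
[ -5.098   0.383 122.279  -5.084  30.552 -99.135]
bar 1306 38.10012493978646 48.083803370442745 28.745358078902736
((48.9846305847168, 29.172077178955078), (49.274147033691406, 13.90900707244873), 18.331247329711914)
key 1915 15.490463948375837 ((51.72964859008789, -64.5377197265625), (28.121604919433594, 40.47801971435547), 88.98085021972656)
disc 8.420276588825025 ((52.07379913330078, 30.157690048217773), 27.853410720825195)
217.92597316145643 [276.   207.98]
tcp s,y,h 54.395041964987044 30.595226501380587 131.01753372377942
```

View pics/w15.png

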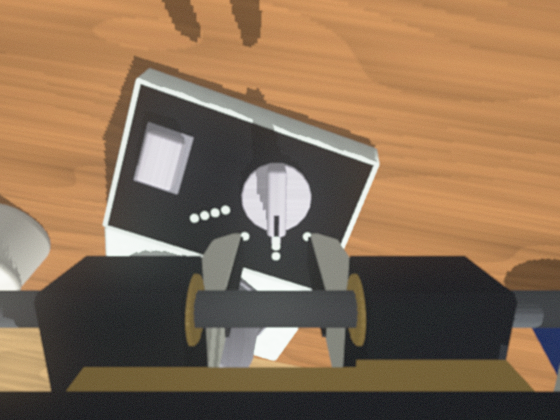

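Call:
apply_moves(
  targets=[
    {"xyz":[0,2,0.15],"delta_rot":[0,0,0],"hand":-0.3},
    {"xyz":[0,3,0],"delta_rot":[0,0,0],"hand":-0.3},
    {"xyz":[0,2.5,0],"delta_rot":[0,0,0],"hand":-0.3},
    {"xyz":[0,1.3,0],"delta_rot":[0,0,0],"hand":-0.3},
    {"xyz":[0,0.7,0],"delta_rot":[0,0,0],"hand":-0.3},
    {"xyz":[0,0.4,0],"delta_rot":[0,0,0],"hand":-0.3},
    {"xyz":[0,0,0],"delta_rot":[0,0,0],"hand":-0.3},
    {"xyz":[0,0,0],"delta_rot":[0,0,0],"hand":-0.3},
    {"xyz":[0,0,0],"delta_rot":[0,0,0],"hand":-0.3},
    {"xyz":[0,0,0],"delta_rot":[0,0,0],"hand":-0.3},
  ],
  squeeze=15,
)

```text
clock: 27.18
position: [536.6, 42.9, 77.7]
tool_rot: [-1.572, -1.59, 1.148]
force: [-0.7, 0.7, -0.5]
finger_gap: 32.8
```

```bash
python3 st.py; python3 - <<'E'
from panel import *
p,d,i,T,o=snap("wrist","w16")
p,d,i,T,o=snap("side","s16"); cv2.imwrite("pics/s16c.png",cv2.resize(p[180:290,230:340],None,fx=5,fy=5,interpolation=cv2.INTER_CUBIC))
E
```

```text
27.1833 [536.555  42.888  77.653] [-0.677  0.75  -0.48 ] 32.83442375879221
[[-0.101  0.448 -0.888]
 [ 0.984 -0.085 -0.155]
 [-0.145 -0.89  -0.432]]
[ -5.828  13.674 123.543  -8.219  15.92  -96.268]
```

View pics/w16.png

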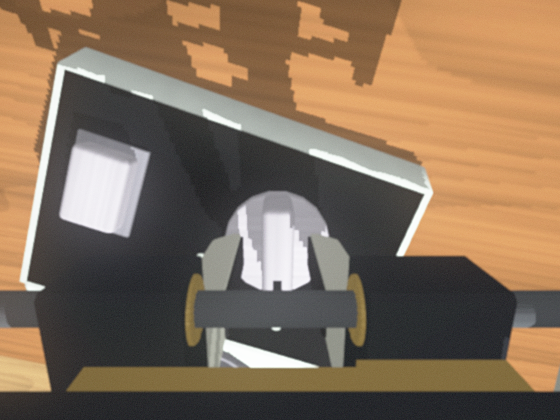

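View pics/s16c.png

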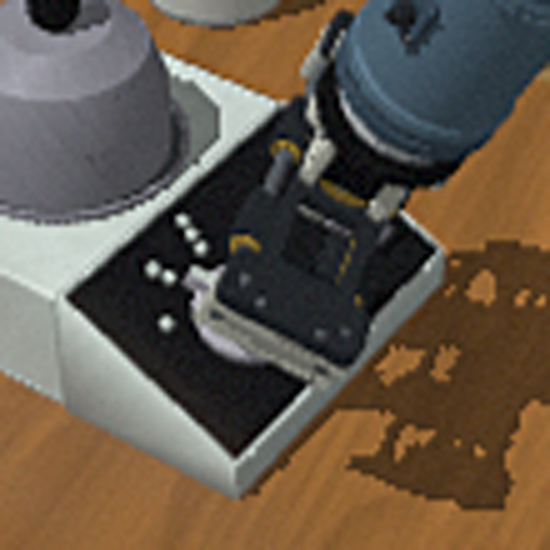

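Call:
apply_moves(
  targets=[
    {"xyz":[0,0,0],"delta_rot":[0,0,0],"hand":-0.5},
    {"xyz":[0,0,0],"delta_rot":[0,0,0],"hand":-0.7},
    {"xyz":[0,0,0],"delta_rot":[0,0,0],"hand":-0.95},
    {"xyz":[0,0,0],"delta_rot":[0,0,0],"hand":-0.95},
    {"xyz":[0,0,0],"delta_rot":[0,0,0],"hand":-0.95},
    {"xyz":[0,0,0],"delta_rot":[0,0,0],"hand":-0.95},
    {"xyz":[0,0,0],"delta_rot":[0,0,0],"hand":-0.95},
    {"xyz":[0,0,0],"delta_rot":[0,3,0],"hand":-0.95},
    {"xyz":[0,0,0],"delta_rot":[0,3,0],"hand":-0.95},
    {"xyz":[0,0,0],"delta_rot":[0,3,0],"hand":-0.95},
  ],
  squeeze=15,
)

```text
clock: 28.12
position: [536.2, 43.4, 76.7]
tool_rot: [-1.619, -1.485, 0.997]
force: [-1.8, 4.7, 2.8]
finger_gap: 13.6
```

Call:
apply_moves(
  targets=[
    {"xyz":[0,0,0],"delta_rot":[0,4,0],"hand":-0.95},
    {"xyz":[0,0,0],"delta_rot":[0,4,0],"hand":-0.95},
    {"xyz":[0,0,0],"delta_rot":[0,4,0],"hand":-0.95},
    {"xyz":[0,0,0],"delta_rot":[0,4,0],"hand":-0.95},
    {"xyz":[0,0,0],"delta_rot":[0,4,0],"hand":-0.95},
    {"xyz":[0,0,0],"delta_rot":[0,4,0],"hand":-0.95},
    {"xyz":[0,0,0],"delta_rot":[0,4,0],"hand":-0.95},
    {"xyz":[0,0,0],"delta_rot":[0,0.5,0],"hand":-0.95},
    {"xyz":[0,0,0],"delta_rot":[0,0,0],"hand":-0.95},
    {"xyz":[0,0,0],"delta_rot":[0,0,0],"hand":-0.95},
  ],
)

```text
clock: 28.95
position: [536.1, 43.3, 76.7]
tool_rot: [-1.709, -1.145, 0.538]
force: [-1.0, 5.4, 2.1]
finger_gap: 13.8
```

```bash
python3 st.py; python3 - <<'E'
from panel import *
p,d,i,T,o=snap("wrist","w17")
p,d,i,T,o=snap("side","s17"); cv2.imwrite("pics/s17c.png",cv2.resize(p[180:290,230:340],None,fx=5,fy=5,interpolation=cv2.INTER_CUBIC))
E
```

```text
28.95 [536.126  43.281  76.664] [-0.985  5.418  2.078] 13.841078177487743
[[ 0.459  0.446 -0.768]
 [ 0.876 -0.085  0.475]
 [ 0.147 -0.891 -0.43 ]]
[ -5.796  13.768 123.566  -8.197  15.901 -58.837]
```

View pics/w17.png

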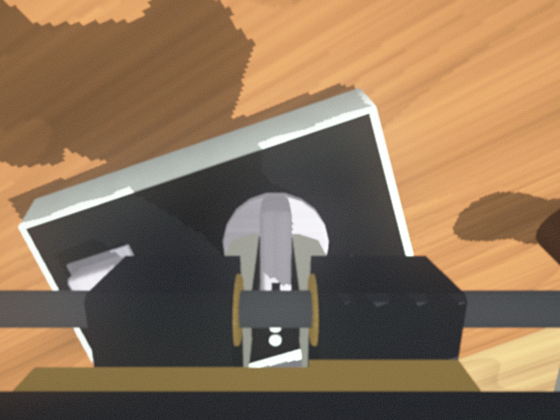

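View pics/s17c.png

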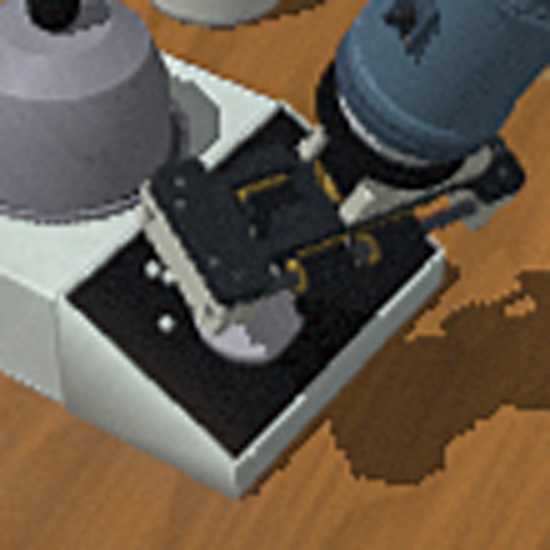

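Call:
apply_moves(
  targets=[
    {"xyz":[0,0,0],"delta_rot":[0,0,0],"hand":-0.6},
    {"xyz":[0,0,0],"delta_rot":[0,0,0],"hand":-0.4},
    {"xyz":[0,0,0],"delta_rot":[0,0,0],"hand":-0.3},
    {"xyz":[0,0,0],"delta_rot":[0,0,0],"hand":-0.3},
    {"xyz":[0,0,0],"delta_rot":[0,0,0],"hand":-0.3},
    {"xyz":[0,0,0],"delta_rot":[0,0,0],"hand":-0.3},
    {"xyz":[0,-1,0],"delta_rot":[0,0,0],"hand":-0.3},
    {"xyz":[0,-3,0],"delta_rot":[0,0,0],"hand":-0.3},
    {"xyz":[0,-3,0],"delta_rot":[0,0,0],"hand":-0.3},
    {"xyz":[0,-3,0],"delta_rot":[0,0,0],"hand":-0.3},
  ],
)

```text
clock: 29.88
position: [490.3, 51.5, 166.5]
tool_rot: [-1.709, -1.143, 0.538]
force: [0.6, -0.6, 1.0]
finger_gap: 32.7
```

Call:
apply_moves(
  targets=[
    {"xyz":[0,0,0],"delta_rot":[0,-5,0],"hand":-1},
    {"xyz":[0,0,0],"delta_rot":[0,-5,0],"hand":-1},
    {"xyz":[0,0,0],"delta_rot":[0,-5,0],"hand":-1},
    {"xyz":[0,0,0],"delta_rot":[0,-3.9,0],"hand":-1},
    {"xyz":[0,0,0],"delta_rot":[0,0,0],"hand":-1},
    {"xyz":[0,0,0],"delta_rot":[0,0,0],"hand":-1},
    {"xyz":[0,0,0],"delta_rot":[0,0,0],"hand":-1},
    {"xyz":[0,0,0],"delta_rot":[0,0,0],"hand":-1},
    {"xyz":[0,0,0],"delta_rot":[0,0,0],"hand":-1},
    {"xyz":[0,0,0],"delta_rot":[0,0,0],"hand":-1},
  ],
)

```text
clock: 30.72
position: [491.6, 51.3, 165.6]
tool_rot: [-1.66, -1.373, 0.841]
force: [0.0, -0.4, -0.8]
finger_gap: 0.4
```

```bash
python3 st.py; python3 - <<'E'
from panel import *
np.set_printoptions(precision=2,suppress=True)
p,d,i,T,o=snap("wrist","w18"); W=cloud(i,T,d)
H=(((W-O)@Rc)-edge)@n; Q=((W-O)@Rc)-edge; S=Q@up; Y=Q[...,1]
m=(H>30)&(H<45)&(abs(S-54)<40)&(abs(Y-30)<40)
print("bar",m.sum(),cv2.minAreaRect(np.c_[S[m],Y[m]].astype(np.float32)))
m=(H>11)&(H<20)&(abs(S-54)<30)&(abs(Y+65)<25); print("key",m.sum(),H[m].mean(),cv2.minAreaRect(np.c_[S[m],Y[m]].astype(np.float32)))
tc=Rc.T@(o["position"]-O)-edge; print("tcp s,y,h",tc@up,tc[1],tc@n)
E
```

```text
30.7167 [491.619  51.309 165.625] [ 0.014 -0.447 -0.774] 0.3655682406848761
[[ 0.188  0.446 -0.875]
 [ 0.982 -0.085  0.167]
 [ 0.    -0.891 -0.454]]
[ -5.154   0.169 122.457  -5.031  30.591 -80.602]
bar 1286 ((48.956443786621094, 31.545969009399414), (14.165135383605957, 49.03789520263672), 71.1546859741211)
key 1758 15.437808758699633 ((51.24012756347656, -64.26738739013672), (28.36467170715332, 39.1795654296875), 89.2757797241211)
tcp s,y,h 52.962109883246136 30.09270298083328 131.96339742867187
```

View pics/w18.png

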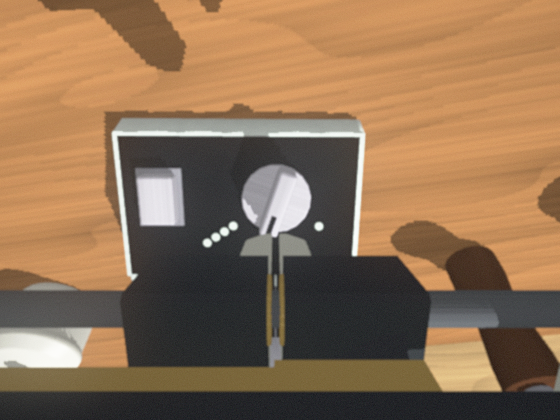

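Call:
apply_moves(
  targets=[
    {"xyz":[-3.15,0,-0.1],"delta_rot":[0,0,0],"hand":-1},
    {"xyz":[-3.15,0,-0.1],"delta_rot":[0,0,0],"hand":-1},
    {"xyz":[-3.15,0,0],"delta_rot":[0,0,0],"hand":-1},
    {"xyz":[0,0,0],"delta_rot":[4,0,0],"hand":-1},
    {"xyz":[0,0,0],"delta_rot":[4,0,0],"hand":-1},
    {"xyz":[0,2.5,-0.35],"delta_rot":[0,0,0],"hand":-1},
    {"xyz":[0,2.5,-0.35],"delta_rot":[0,0,0],"hand":-1},
    {"xyz":[0,2.2,-0.31],"delta_rot":[0,0,0],"hand":-1},
    {"xyz":[0,1.4,-0.2],"delta_rot":[0,0,0],"hand":-1},
    {"xyz":[0,0,0],"delta_rot":[0,0,0],"hand":-1},
  ],
)

```text
clock: 31.6
position: [513.8, -49.1, 86.5]
tool_rot: [-1.549, -1.282, 0.917]
force: [0.1, 0.3, 0.4]
finger_gap: 0.6
```

Call:
apply_moves(
  targets=[
    {"xyz":[0,0,0],"delta_rot":[0,0,0],"hand":-1},
    {"xyz":[0,0,0],"delta_rot":[0,0,0],"hand":-1},
    {"xyz":[0,0,0],"delta_rot":[0,0,0],"hand":-1},
    {"xyz":[0,0,0],"delta_rot":[0,0,0],"hand":-1},
    {"xyz":[0,0,0],"delta_rot":[0,0,0],"hand":-1},
    {"xyz":[0,0,0],"delta_rot":[0,0,0],"hand":-1},
    {"xyz":[0,0,0],"delta_rot":[0,0,0],"hand":-1},
    {"xyz":[0,0,0],"delta_rot":[0,0,0],"hand":-1},
    {"xyz":[0,0,0],"delta_rot":[0,0,0],"hand":-1},
    {"xyz":[0,0,0],"delta_rot":[0,0,0],"hand":-1},
  ],
)

```text
clock: 32.43
position: [514.4, -49.2, 89.2]
tool_rot: [-1.553, -1.285, 0.916]
force: [-0.1, 0.4, -0.5]
finger_gap: 0.3
```

```bash
cat > tc.py <<'E'
from panel import *
np.set_printoptions(precision=2,suppress=True)
o=get_obs(); M=R.from_rotvec(o["tool_rot"]).as_matrix()
for nm,q in (("tcp",o["position"]),("tip",o["position"]+19*M[:,1])):
    tc=Rc.T@(q-O)-edge; print(nm,"s,y,h",tc@up,tc[1],tc@n)
print(M.T@(Rc@n))
E
python3 st.py; python3 tc.py; python3 - <<'E'
from panel import *
p,d,i,T,o=snap("wrist","w19")
p,d,i,T,o=snap("side","s19"); cv2.imwrite("pics/s19c.png",cv2.resize(p[160:290,230:360],None,fx=5,fy=5,interpolation=cv2.INTER_CUBIC))
E
```

```text
32.4333 [514.432 -49.232  89.241] [-0.063  0.4   -0.536] 0.2765130620735371
[[ 0.187  0.32  -0.929]
 [ 0.982 -0.061  0.177]
 [ 0.    -0.945 -0.326]]
[ -19.891   11.734  119.625    5.915   29.991 -103.728]
tcp s,y,h 55.03646141477373 -64.39285445207096 45.17858727883014
tip s,y,h 52.39369049524418 -64.39176506003238 26.363309505698084
[ 0.   -0.99  0.14]
```

View pics/w19.png

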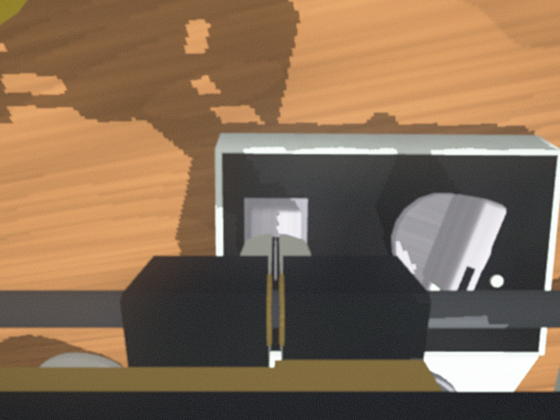

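View pics/s19c.png

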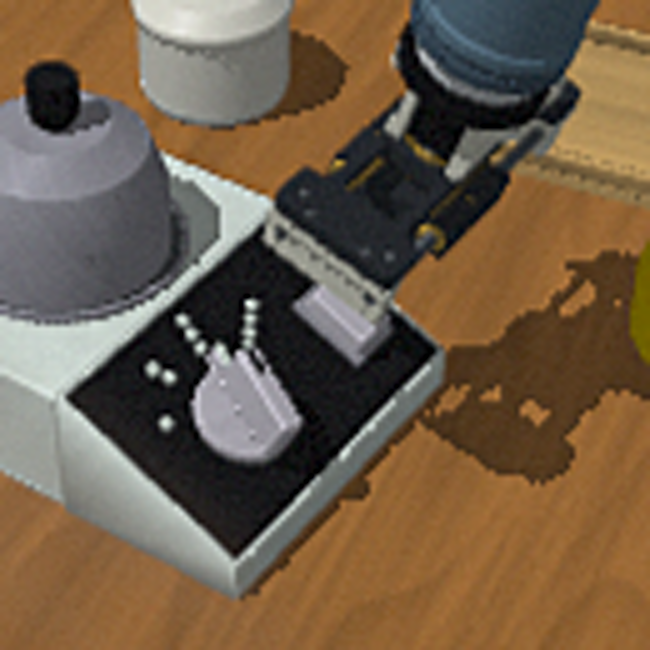

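Call:
apply_moves(
  targets=[
    {"xyz":[0,0.7,-0.1],"delta_rot":[0,0,0],"hand":-1},
    {"xyz":[0,0.4,-0.06],"delta_rot":[0,0,0],"hand":-1},
    {"xyz":[0,0.3,-0.04],"delta_rot":[0,0,0],"hand":-1},
    {"xyz":[0,0.2,-0.03],"delta_rot":[0,0,0],"hand":-1},
    {"xyz":[0,0.2,-0.03],"delta_rot":[0,0,0],"hand":-1},
    {"xyz":[0,0.14,-0.02],"delta_rot":[0,0,0],"hand":-1},
    {"xyz":[0,0,0],"delta_rot":[0,0,0],"hand":-1},
    {"xyz":[0,0,0],"delta_rot":[0,0,0],"hand":-1},
    {"xyz":[0,0,0],"delta_rot":[0,0,0],"hand":-1},
    {"xyz":[0,0,0],"delta_rot":[0,0,0],"hand":-1},
  ],
)

```text
clock: 33.37
position: [523.0, -50.8, 71.7]
tool_rot: [-1.552, -1.284, 0.917]
force: [-3.5, 1.1, 4.5]
finger_gap: 0.6
```

```bash
python3 st.py; python3 tc.py
```

```text
33.3667 [522.959 -50.791  71.694] [-3.535  1.051  4.474] 0.636377081737612
[[ 0.187  0.319 -0.929]
 [ 0.982 -0.061  0.177]
 [ 0.    -0.946 -0.325]]
[ -19.683   14.349  119.527    6.258   27.505 -103.97 ]
tcp s,y,h 54.793855466835986 -64.32649805264533 25.608875680093373
tip s,y,h 52.14006411544048 -64.32390113335802 6.7951492624139505
[ 0.   -0.99  0.14]
```

Call:
apply_moves(
  targets=[
    {"xyz":[0,0.05,0],"delta_rot":[0,0,0],"hand":-1},
    {"xyz":[0,0,0],"delta_rot":[0,0,0],"hand":-1},
    {"xyz":[0,0,0],"delta_rot":[0,0,0],"hand":-1},
    {"xyz":[0,-0.5,0.07],"delta_rot":[0,0,0],"hand":-1},
    {"xyz":[0,-1,0.14],"delta_rot":[0,0,0],"hand":-1},
    {"xyz":[0,-2,0.28],"delta_rot":[0,0,0],"hand":-1},
    {"xyz":[0,-3,0.4],"delta_rot":[0,0,0],"hand":-1},
    {"xyz":[0,-3,0.4],"delta_rot":[0,0,0],"hand":-1},
    {"xyz":[0,-1,0],"delta_rot":[0,0,0],"hand":-1},
    {"xyz":[0,0,0],"delta_rot":[0,0,0],"hand":-1},
  ],
)

```text
clock: 34.2
position: [478.8, -42.6, 169.9]
tool_rot: [-1.558, -1.288, 0.914]
force: [1.1, -0.6, 0.3]
finger_gap: 0.7
```

Call:
apply_moves(
  targets=[
    {"xyz":[0,0,0],"delta_rot":[0,0,0],"hand":-1},
    {"xyz":[0,0,0],"delta_rot":[0,0,0],"hand":-1},
    {"xyz":[0,0,0],"delta_rot":[0,0,0],"hand":-1},
    {"xyz":[0,0,0],"delta_rot":[0,0,0],"hand":-1},
    {"xyz":[0,0,0],"delta_rot":[0,0,0],"hand":-1},
    {"xyz":[0,0,0],"delta_rot":[0,0,0],"hand":-1},
    {"xyz":[0,0,0],"delta_rot":[0,0,0],"hand":-1},
    {"xyz":[0,0,0],"delta_rot":[0,0,0],"hand":-1},
    {"xyz":[0,0,0],"delta_rot":[0,0,0],"hand":-1},
    {"xyz":[0,0,0],"delta_rot":[0,0,0],"hand":-1},
  ],
)

```text
clock: 35.03
position: [477.8, -42.3, 166.4]
tool_rot: [-1.553, -1.285, 0.916]
force: [-0.1, 0.1, 0.2]
finger_gap: 1.0
```

```bash
python3 st.py; python3 - <<'E'
from panel import *
np.set_printoptions(precision=2,suppress=True)
p,d,i,T,o=snap("wrist","w20"); W=cloud(i,T,d)
H=(((W-O)@Rc)-edge)@n; Q=((W-O)@Rc)-edge; S=Q@up; Y=Q[...,1]
m=(H>30)&(H<45)&(abs(S-54)<40)&(abs(Y-30)<40)
print("bar",m.sum(),cv2.minAreaRect(np.c_[S[m],Y[m]].astype(np.float32)))
m=(abs(S-52)<12)&(abs(Y+65)<9)&(H<40); print("key h",m.sum(),np.median(H[m]))
m=(abs(S-52)<30)&(abs(Y+25)<9)&(H<40); print("panel h",m.sum(),np.median(H[m]))
p,d,i,T,o=snap("side","s20"); W=cloud(i,T,d)
H=(((W-O)@Rc)-edge)@n; Q=((W-O)@Rc)-edge; S=Q@up; Y=Q[...,1]
m=(abs(S-52)<12)&(abs(Y+65)<9)&(H<40); print("side key h",m.sum(),np.median(H[m]))
m=(abs(S-52)<30)&(abs(Y+25)<9)&(H<40); print("side panel h",m.sum(),np.median(H[m]))
g=p.max(2); m=(g<45)&(W[...,2]>160)&(np.hypot(W[...,0]-680,W[...,1]+15)<40); v,u=np.nonzero(m); print("knob",len(u),u.mean(),v.mean(),ray(i,T,u.mean(),v.mean(),177), W[m].max(0))
p2,*_=snap("top","t20")
cv2.imwrite("pics/s20c.png",cv2.resize(p[150:370,180:340],None,fx=2.7,fy=2.7,interpolation=cv2.INTER_CUBIC))
E
```

```text
35.0333 [477.836 -42.252 166.365] [-0.118  0.149  0.233] 1.0103710395000898
[[ 0.187  0.32  -0.929]
 [ 0.982 -0.061  0.177]
 [ 0.    -0.946 -0.326]]
[ -20.852    0.836  118.407    4.866   42.133 -103.125]
bar 1470 ((49.194149017333984, 30.831335067749023), (14.158190727233887, 49.74474334716797), 70.98991394042969)
key h 644 7.785799287022923
panel h 1537 0.7445379197046965
side key h 42 8.723163996980826
side panel h 119 1.2646220865614661
knob 121 240.22314049586777 178.83471074380165 [680.95 -15.65 177.  ] [690.12   1.89 194.52]
```

View pics/w20.png

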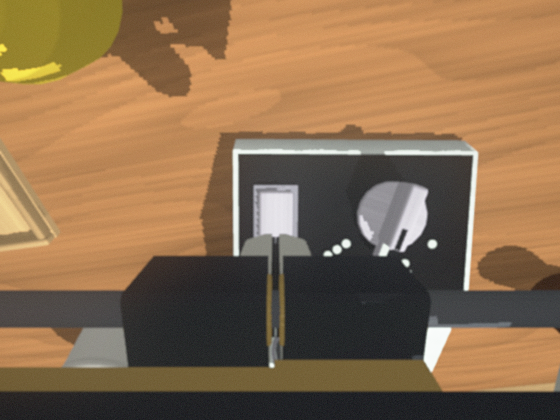

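View pics/s20c.png

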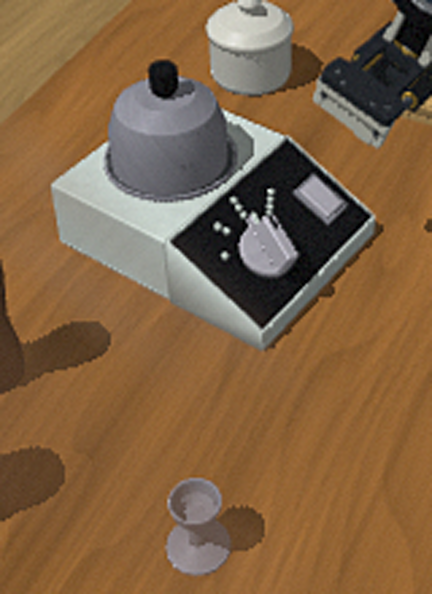

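View pics/t20.png

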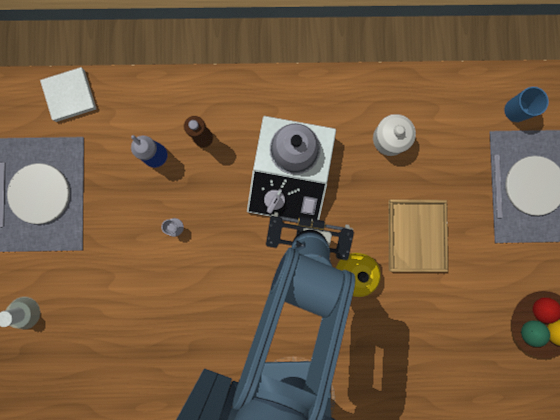

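The checks agree: the key face stands 7–7.5 mm above the panel, so it is in. The dial is at about 1.31 rad, the lid is seated and the cup is standing. I'm handing the job in.

```bash
python3 -c "
from plant import job_done
print(job_done())"
```

```text
the job is handed in; nothing more can be done
None
```

I did the whole job in the order given and handed it in at about 35 s. `job_done()` gives no verdict, so the result rests on the checks below.

- **Egg:** I moved it from the cup into the ring. After release, the side camera showed it upright, about 1.5 mm from the ring's centre by my fit. The lid now hides it, so I could not check it again.
- **Lid:** I took the grey steel lid, not the yellow one, from the tray and set it over the egg. It looks flat inside the rim, with its knob within about 1 mm of the ring's centre.
- **Dial:** I turned it from two dots to three and let go. The last view put it at about 1.31 rad (target 1.30), and it did not change after the key was pressed.
- **Start key:** I pushed it in until it stayed. Its face now stands about 7 to 7.5 mm above the panel, down from about 16.
- **Surroundings:** The egg cup is standing where it was. The butter bell, sugar shaker and pepper mill look unmoved in the top view, and the arm is clear of everything.

**Disagreements:** The first panel measurement was about 8 mm off because I paired a picture with a later arm pose, so I redid it. Wrist-camera views differed by about 2.5 mm along the slope for the dial and key positions, and I aimed for a value between them. No check failed at the end.

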